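Pack a rolling-ball sculpture kit

ROBOT

A 7-joint arm with a two-finger parallel gripper is mounted at the origin on the work surface. World frame = base frame: x ahead of the robot, y to its left, z up, the work surface at z = 0. Lengths are in m, angles in rad, forces in N, time in s.
With the tool pointing down it reaches from about 0.4 to 0.85 m from the base axis. Payload 10.4 kg.
Tool frame: the origin (TCP) lies at the very end of the fingers, on their centre line; the grasp point (between the pads) lies 19 mm behind it; z points along the fingers, y is the line along which they close (so a half turn about z gives the same grasp; the last joint's range is limited). The gripper opens to 85 mm and grips with 20 to 120 N. Pads are 22 mm wide; open, the fingers measure 114 mm over their backs; the gripper's body (76 mm by 85 mm) begins 54 mm behind the grasp point. The pads swing forward as they close: fully open they stand 13 mm farther back than shut.
Start: joints at [-1.354, 0.332, -0.065, 1.46, 0.022, 1.35, -0.088], TCP at [0.148, 0.607, 0.231] pointing down, gripper open.
Joint ranges: [-2.6, 2.6], [-0.5, 2.12], [-1.47, 1.34], [0.16, 2.42], [-1.27, 4.41], [0.06, 2.06], [-2.6, 2.6]. Speed limits (rad/s): [2.22, 2.22, 2.79, 2.79, 3.14, 3.14, 3.14].

INTERFACE

Orientations are given as a unit quaternion [x, y, z, w].
In Python, from workcell import * gives the robot as it stands.
- The arm moves only by the tool step_arm, never from a script. Its argument "commands" is one flat list of numbers, 7 for each row, row after row: the finger opening in mm, from 0 to 85.4, then the shift along the world's x, y, z as a fraction of full scale, then the turn, a rotation vector about the world's x, y, z as a fraction of full scale. A call has exactly 10 rows; each row is the pose to reach, as a shift and turn from the pose commanded when the call began, turning the shorter way round; what a row does not reach only later rows make up. Full scale, the value 1, is 0.6 m for a shift and pi rad for a turn. A row lasts 1/8 s, in which the tool goes at most 62.5 mm and 10.7 degrees, less where a joint would pass 70% of its speed; a pose out of reach is approached as far as the arm can. A call with a number of a shift or a turn outside -1 to 1 is refused whole. A call with a gripper value outside its range is refused whole. The fingers move at their own pace and stop on an object; "squeeze" is the grip in N (left out, the last holds). Time passes only in rows, so rows that repeat a pose let the fingers close, or fill a call up. It gives the time, the measured TCP pose, the force, the opening and the grip force at its end, in the units of the state.
- get_obs(): the state, without advancing time (a new reading comes with each control period).
- camera(name): name is "scene" or "top" or "wrist"; returns the picture (420x560x3 uint8, red, green, blue); there is no depth.
- camera_params(name): a dict with "mtx" (3x3 intrinsics, pixels), "extrinsics" (4x4, takes a point from world to camera coordinates); the wrist camera has in their place "tool_from_camera" (4x4, takes a point from camera to tool coordinates, whose origin is the TCP and whose axes are the flange's). Camera axes: x right, y down, z forward; pixel columns grow to the right and rows downward; lengths in m; the calibration is good to about 2 mm. A picture is of the moment at which its call begins: read the wrist's pose just before it. camera_params takes no time and is no camera call.
- hand_in(): hands the job in; it is judged then, once.
The state is a dict: "clock": time; "joint_pos": joint angles; "joint_velocities": joint speeds; "tau": joint torques, N m; "position": TCP position; "ee_rot": TCP orientation; "ft_force": force on the tool from outside, world axes, zero at the start; "torque": the same for the moment, N m; "grip_width": opening from 0.0 (shut) to 1.0 (fully open); "grasp_force": force on a finger pad.
Only numpy, scipy, OpenCV 4.12 (cv2) and the standard library are available. Lean on these libraries where they do the work, as an engineer would, in place of code of your own. Each camera call takes 0.05 s, during which the arm holds its last target. There are 200 camera calls.

TASK

Take the yellow-topped cork sanding block out of the wooden packing case and lay it on the bench beside the case, then pick up the blue two-bay tote by its grip and tip all its brass balls into the empty case, keeping every steel ball in the other bay of the tote, and stand the tote back upright on the middle of its round red felt mat. Next lay the dark separator sheet in the case over the balls, rib up, flat on the four corner posts, and stand every maple block upright (brass collar up) on the sheet inside the case. Leave the glue bottle and the screwdriver where they are.

Things in the scene. Friction and masses are not known exactly. Their poses are not given: they have to be found in the camera images.
- case: Open plywood packing case, fixed, pose varies. Origin: centre of its underside, on the bench. Inside 182 mm along x, 142 mm along y; walls 8 mm thick, floor 8 mm thick, rim 78 mm above the bench. In each inner corner is a 10 x 10 mm post, top 38 mm above the bench (30 mm above the inner floor); the four post tops carry the separator sheet.
- felt_mat: Round red felt mat, 270 mm across, 1 mm thin, flat on the bench to the left or right of the case: the tote's place. Origin: its centre.
- tote_grip (a point): Upright light wooden grip of the loose blue tote; point 105 mm above the tote's underside, midway along and across it. Grip 14 mm thick along x, 44 mm wide along y, from 68 to 130 mm above the underside. Axes are the tote's: z up; +x towards the brass bay's mouth, -x towards the steel bay. Tote empty about 0.35 kg, 176 mm along x, 96 mm along y; long side walls 42 mm high.
- tote_lip (a point): Middle of the lip of the brass bay's open mouth: 88 mm along +x from the tote's middle, 23 mm above its underside. A 12 mm divider, 70 mm high, at x = 0 parts the bays. Each bay's floor is level to x = 50 mm, then climbs 25 degrees to the lip. Mouth down by over 30 degrees its balls roll out; the steel balls (same mouth at the -x end) rest on the divider and stay, to 70 degrees.
- sheet_mid (a point): Middle of the grip rib of the loose dark separator sheet (0.18 kg), 21 mm above the sheet's underside. Sheet 174 mm along x, 134 mm along y, 6 mm thick; the light rib on its upper face runs along x, 110 mm long, 12 mm thick, 30 mm high. On the posts it has 4 mm of play each way in the case, long side along the case's long side (x along x, either way round). Starts flat on the green mat.
- sander_mid (a point): Middle of a loose cork sanding block with a yellow top (60 g), 70 mm along x, 36 mm along y, 32 mm high, 16 mm above its underside. Starts lying on the inner floor of the case, near its middle.
- glue_mid (a point): Bystander: loose white glue bottle with orange cap, 56 mm across, 150 mm tall; point half-way up.
- driver: Bystander: loose screwdriver with red handle, about 170 mm long, lying on the bench.
- brass0_center (a point): Centre of a loose brass (yellow) ball (22 mm, 45 g; absent in some runs); starts in the tote's +x bay.
- brass1_center (a point): Centre of a loose brass (yellow) ball (22 mm, 45 g; absent in some runs); starts in the tote's +x bay.
- brass2_center (a point): Centre of a loose brass (yellow) ball (22 mm, 45 g; absent in some runs); starts in the tote's +x bay.
- brass3_center (a point): Centre of a loose brass (yellow) ball (22 mm, 45 g; absent in some runs); starts in the tote's +x bay.
- steel0_center (a point): Centre of a loose steel (grey) ball (22 mm, 42 g; absent in some runs); starts in the tote's -x bay.
- steel1_center (a point): Centre of a loose steel (grey) ball (22 mm, 42 g; absent in some runs); starts in the tote's -x bay.
- steel2_center (a point): Centre of a loose steel (grey) ball (22 mm, 42 g; absent in some runs); starts in the tote's -x bay.
- block0_mid (a point): Centre of the wooden cube part of a loose maple block (70 g; absent in some runs), 20 mm above its underside: 40 mm along x, 34 mm along y, 40 mm high, z up, with a brass collar 22 mm across and 6 mm high on its top. Starts upright on the green bench mat beside the sheet.
- block1_mid (a point): Centre of the wooden cube part of a loose maple block (70 g; absent in some runs), 20 mm above its underside: 40 mm along x, 34 mm along y, 40 mm high, z up, with a brass collar 22 mm across and 6 mm high on its top. Starts upright on the green bench mat beside the sheet.
- block2_mid (a point): Centre of the wooden cube part of a loose maple block (70 g; absent in some runs), 20 mm above its underside: 40 mm along x, 34 mm along y, 40 mm high, z up, with a brass collar 22 mm across and 6 mm high on its top. Starts upright on the green bench mat beside the sheet.
Not all that is in view belongs to the job. What is shaped like the part that bears block1_mid but purple or white is not meant.

How it is judged:
On the way, in this order (a step that is already met when the one before it is completed fails the run):
1. the sanding block lies on the bench beside the case ((x of sander_mid in the frame of case above 0.11 m or x of sander_mid in the frame of case below -0.11 m or y of sander_mid in the frame of case above 0.09 m or y of sander_mid in the frame of case below -0.09 m) and height (world z) of sander_mid below 0.04 m), for 0.2 s.
2. the tote is tipped by more than 26 degrees over the case (angle between tote_grip's own z axis and vertical above 0.45 rad and horizontal distance between tote_grip and case below 0.16 m and height (world z) of tote_grip above 0.1 m), for 0.1 s.
3. every brass ball lies in the case, every steel ball still in its bay of the tote (x of brass0_center in the frame of case between -0.091 and 0.091 m and y of brass0_center in the frame of case between -0.071 and 0.071 m and z of brass0_center in the frame of case between 0.005 and 0.036 m and x of brass1_center in the frame of case between -0.091 and 0.091 m and y of brass1_center in the frame of case between -0.071 and 0.071 m and z of brass1_center in the frame of case between 0.005 and 0.036 m and x of brass2_center in the frame of case between -0.091 and 0.091 m and y of brass2_center in the frame of case between -0.071 and 0.071 m and z of brass2_center in the frame of case between 0.005 and 0.036 m and x of brass3_center in the frame of case between -0.091 and 0.091 m and y of brass3_center in the frame of case between -0.071 and 0.071 m and z of brass3_center in the frame of case between 0.005 and 0.036 m and x of steel0_center in the frame of tote_grip between -0.092 and -0.004 m and y of steel0_center in the frame of tote_grip between -0.05 and 0.05 m and z of steel0_center in the frame of tote_grip between -0.12 and -0.04 m and x of steel1_center in the frame of tote_grip between -0.092 and -0.004 m and y of steel1_center in the frame of tote_grip between -0.05 and 0.05 m and z of steel1_center in the frame of tote_grip between -0.12 and -0.04 m and x of steel2_center in the frame of tote_grip between -0.092 and -0.004 m and y of steel2_center in the frame of tote_grip between -0.05 and 0.05 m and z of steel2_center in the frame of tote_grip between -0.12 and -0.04 m), for 0.2 s.
4. the tote stands upright on its felt mat (horizontal distance between tote_grip and felt_mat below 0.045 m and height (world z) of tote_grip between 0.095 and 0.113 m and angle between tote_grip's own z axis and vertical below 0.08 rad and x of steel0_center in the frame of tote_grip between -0.092 and -0.004 m and y of steel0_center in the frame of tote_grip between -0.05 and 0.05 m and z of steel0_center in the frame of tote_grip between -0.12 and -0.04 m and x of steel1_center in the frame of tote_grip between -0.092 and -0.004 m and y of steel1_center in the frame of tote_grip between -0.05 and 0.05 m and z of steel1_center in the frame of tote_grip between -0.12 and -0.04 m and x of steel2_center in the frame of tote_grip between -0.092 and -0.004 m and y of steel2_center in the frame of tote_grip between -0.05 and 0.05 m and z of steel2_center in the frame of tote_grip between -0.12 and -0.04 m), for 0.2 s.
5. the separator sheet lies on the corner posts, rib up, over the brass balls (x of sheet_mid in the frame of case between -0.009 and 0.009 m and y of sheet_mid in the frame of case between -0.009 and 0.009 m and z of sheet_mid in the frame of case between 0.054 and 0.064 m and angle between sheet_mid's own z axis and vertical below 0.06 rad and x of brass0_center in the frame of case between -0.091 and 0.091 m and y of brass0_center in the frame of case between -0.071 and 0.071 m and z of brass0_center in the frame of case between 0.005 and 0.036 m and x of brass1_center in the frame of case between -0.091 and 0.091 m and y of brass1_center in the frame of case between -0.071 and 0.071 m and z of brass1_center in the frame of case between 0.005 and 0.036 m and x of brass2_center in the frame of case between -0.091 and 0.091 m and y of brass2_center in the frame of case between -0.071 and 0.071 m and z of brass2_center in the frame of case between 0.005 and 0.036 m and x of brass3_center in the frame of case between -0.091 and 0.091 m and y of brass3_center in the frame of case between -0.071 and 0.071 m and z of brass3_center in the frame of case between 0.005 and 0.036 m), for 0.2 s.
At the end, for the whole second after the job is handed in: Sanding block on the bench outside the case; brass balls in the case under the sheet; steel balls in their tote bay, tote upright within 45 mm of the mat's centre; sheet on the posts, rib up (within 9 mm, 3.4 deg); blocks upright (6 deg) on the sheet; all at rest (all of step 1 and all of step 4 and all of step 5 and x of block0_mid in the frame of case between -0.087 and 0.087 m and y of block0_mid in the frame of case between -0.067 and 0.067 m and z of block0_mid in the frame of sheet_mid between 0.001 and 0.01 m and angle between each of block0_mid, block1_mid, block2_mid's own z axis and vertical below 0.1 rad and x of block1_mid in the frame of case between -0.087 and 0.087 m and y of block1_mid in the frame of case between -0.067 and 0.067 m and z of block1_mid in the frame of sheet_mid between 0.001 and 0.01 m and x of block2_mid in the frame of case between -0.087 and 0.087 m and y of block2_mid in the frame of case between -0.067 and 0.067 m and z of block2_mid in the frame of sheet_mid between 0.001 and 0.01 m and linear speed of each of tote, sheet, sander, block0, block1, block2 below 0.02 m/s); the robot touches nothing.
It fails at once if a steel ball leaves its bay of the tote (x of steel0_center in the frame of tote_grip below -0.092 m or x of steel0_center in the frame of tote_grip above -0.004 m or y of steel0_center in the frame of tote_grip below -0.05 m or y of steel0_center in the frame of tote_grip above 0.05 m or z of steel0_center in the frame of tote_grip below -0.12 m or z of steel0_center in the frame of tote_grip above -0.04 m).
It fails at once if a steel ball leaves its bay of the tote (x of steel1_center in the frame of tote_grip below -0.092 m or x of steel1_center in the frame of tote_grip above -0.004 m or y of steel1_center in the frame of tote_grip below -0.05 m or y of steel1_center in the frame of tote_grip above 0.05 m or z of steel1_center in the frame of tote_grip below -0.12 m or z of steel1_center in the frame of tote_grip above -0.04 m).
It fails at once if a steel ball leaves its bay of the tote (x of steel2_center in the frame of tote_grip below -0.092 m or x of steel2_center in the frame of tote_grip above -0.004 m or y of steel2_center in the frame of tote_grip below -0.05 m or y of steel2_center in the frame of tote_grip above 0.05 m or z of steel2_center in the frame of tote_grip below -0.12 m or z of steel2_center in the frame of tote_grip above -0.04 m).
It fails at once if the glue bottle is shifted or knocked over (distance of glue_mid from where it was at the start of the episode above 0.03 m).
It fails at once if the screwdriver is shifted (distance of driver from where it was at the start of the episode above 0.03 m).
Of brass0, brass1, brass2, brass3 only 2 to 4 are there at a start; the rules pass over those that are not, and their reading is None.
Of steel0, steel1, steel2 only 1 to 3 are there at a start; the rules pass over those that are not, and their reading is None.
Of block0, block1, block2 only 2 to 3 are there at a start; the rules pass over those that are not, and their reading is None.
At some moment in a run one of sheet, block0, block1, block2 may be knocked a few centimetres aside while the robot is not near it.
It also fails if it takes over 184 s, if anything falls off the work surface, if the arm or the gripper's body presses on something with over 40 N, if the wrist force passes 120 N, or if a joint passes its speed limit or range.

## Working session

There is one attempt and no reset: what is moved stays moved. The work goes in short steps, Python scripts to look and compute and a tool call to move; the robot and the scene stay as the last step left them, time stands still between calls to the robot, and variables do not carry over. Pictures are saved under pics/ and viewed, at most 14 in all, crops included, and the job is handed in when it is done.

Besides the shell and the picture viewer there is one more tool, called after ">>>" in YAML: its name, and indented under it one key for each argument. step_arm: Moves the arm, as the interface text tells. Its arguments: {"type":"object","properties":{"commands":{"type":"array","items":{"type":"number"}},"squeeze":{"type":"number"}},"required":["commands"]}

```bash
ls; mkdir -p pics; cat > h.py <<'E'
from workcell import *
import numpy as np, cv2
from scipy.spatial.transform import Rotation as R
def cam(n):
    p=camera_params(n); 
    if n=='wrist':
        o=get_obs(); T=np.eye(4); T[:3,:3]=R.from_quat(o['ee_rot']).as_matrix(); T[:3,3]=o['position']
        E=np.linalg.inv(T@np.array(p['tool_from_camera']))
    else: E=np.array(p['extrinsics'])
    return camera(n),np.array(p['mtx']),E
def ray(K,E,uv,z):
    uv=np.atleast_2d(uv).astype(float); C=np.linalg.inv(E)
    d=np.c_[uv,np.ones(len(uv))]@np.linalg.inv(K).T@C[:3,:3].T; c=C[:3,3]
    return c+d*((z-c[2])/d[:,2])[:,None]
def proj(K,E,p):
    p=np.atleast_2d(p); q=(p@E[:3,:3].T+E[:3,3])@K.T; return q[:,:2]/q[:,2:]
def save(img,f): cv2.imwrite('pics/'+f,img[:,:,::-1])
def blobs(img,lo,hi,amin=60):
    m=cv2.inRange(cv2.cvtColor(img,cv2.COLOR_RGB2HSV),np.array(lo),np.array(hi))
    c,_=cv2.findContours(m,cv2.RETR_EXTERNAL,cv2.CHAIN_APPROX_NONE)
    return sorted([k for k in c if cv2.contourArea(k)>amin],key=cv2.contourArea,reverse=True)
E
python3 - <<'E'
from h import *
for n in('top','scene'):
    i,K,E_=cam(n); save(i,n+'0.png'); print(n,K.round(1).tolist(),np.linalg.inv(E_).round(3).tolist())
print(get_obs()); print(camera_params('wrist'))
E
```

```text
pics
top [[458.7, 0.0, 285.4], [0.0, 458.7, 214.6], [0.0, 0.0, 1.0]] [[0.003, -0.997, 0.083, 0.478], [-1.0, -0.004, -0.005, -0.007], [0.005, -0.083, -0.997, 1.277], [0.0, 0.0, 0.0, 1.0]]
scene [[433.5, 0.0, 281.8], [0.0, 433.5, 206.5], [0.0, 0.0, 1.0]] [[-0.478, 0.643, -0.599, 1.174], [0.878, 0.364, -0.31, 0.303], [0.019, -0.674, -0.739, 0.805], [0.0, 0.0, 0.0, 1.0]]
{'clock': 0.1, 'joint_pos': array([-1.35362197,  0.33278893, -0.06470018,  1.46086022,  0.0215977 ,
        1.34992274, -0.08850099]), 'joint_velocities': array([-0.0006676 , -0.00176905,  0.00163055, -0.00227766,  0.00164794,
        0.0004184 , -0.00179277]), 'tau': array([ 1.48351086e-03, -6.26751137e+01,  4.92465030e-02, -3.92426884e+01,
        1.64423377e-02,  7.05768602e-03, -9.54594611e-06]), 'position': array([0.14834815, 0.60678388, 0.23060646]), 'ee_rot': array([ 1.19591266e-01,  9.92823004e-01, -6.40136810e-04, -4.82306926e-05]), 'ft_force': array([ 0.10659249,  0.21565273, -1.02531344]), 'torque': array([ 0.03588882,  0.02652006, -0.01118124]), 'grasp_force': 0.0, 'grip_width': 0.9986174229876228}
{'mtx': array([[302.24385618,   0.        , 278.47542991],
       [  0.        , 302.24385618, 208.05499308],
       [  0.        ,   0.        ,   1.        ]]), 'tool_from_camera': array([[-1.62444879e-04, -9.54159752e-01, -2.99297748e-01,
         7.59789352e-02],
       [ 9.99999665e-01,  8.49282343e-05, -8.13504040e-04,
        -1.49807729e-05],
       [ 8.01631642e-04, -2.99297780e-01,  9.54159419e-01,
        -1.43072312e-01],
       [ 0.00000000e+00,  0.00000000e+00,  0.00000000e+00,
         1.00000000e+00]])}
```

View pics/top0.png

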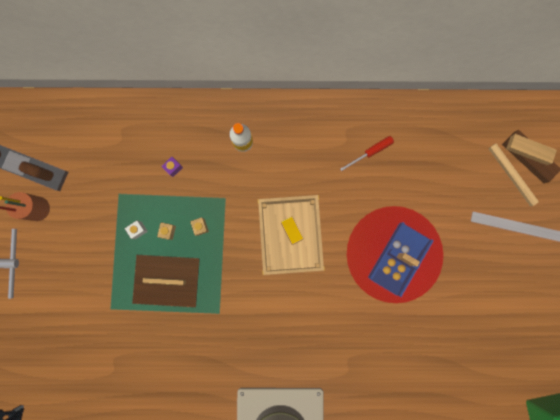

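View pics/scene0.png

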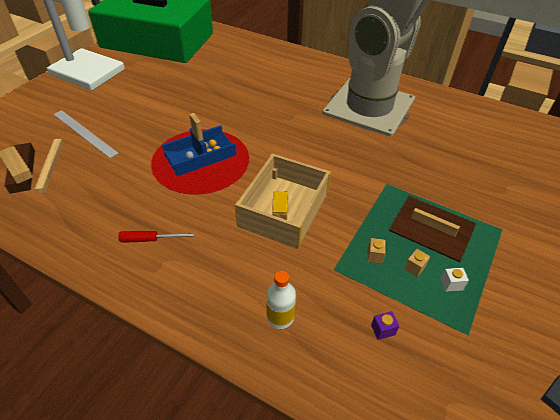

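Confusables (top view):
- Maple-like blocks at (165,231), (199,227), (135,230 white) and (172,167 purple). I take the first two.
- Yellow items at (291,231) in the case, the glue label and the brass balls near (394,268). The sander is the one in the case.
- Wooden offcuts at (515,175) and (530,150) are clutter.
- The light grip is at (409,259), on the tote.

Next is a close crop plus measurements.

```bash
python3 - <<'E'
from h import *
i,K,E_=cam('top')
c=i[185:310,105:465]; g=cv2.resize(i[180:315,230:455],None,fx=3.5,fy=3.5,interpolation=cv2.INTER_CUBIC)
save(g,'c1.png')
def rep(name,lo,hi,z,n=1,box=None):
    for k in blobs(i,lo,hi,12)[:n]:
        (u,v),(w,h),a=cv2.minAreaRect(k); P=ray(K,E_,cv2.boxPoints(((u,v),(w,h),a)),z)
        e=P[1]-P[0];f=P[2]-P[1]; le,lf=np.linalg.norm(e),np.linalg.norm(f); L=e if le>lf else f
        print(name,(round(u),round(v)),P.mean(0).round(3),'size',round(le,3),round(lf,3),'yaw long',round(np.degrees(np.arctan2(L[1],L[0]))%180,1))
rep('red',(0,180,80),(6,255,255),.001,2); rep('red2',(172,180,80),(180,255,255),.001,2)
rep('yellow',(22,200,120),(32,255,255),.04,3)
rep('blue',(105,120,40),(125,255,255),.042,2)
rep('green',(60,80,30),(90,255,160),.001,1)
rep('sheet',(3,80,20),(14,255,85),.006,4)
rep('white',(0,0,150),(180,60,255),.04,4)
E
```

```text
red (394, 254) [ 0.477 -0.316  0.001] size 0.266 0.266 yaw long 90.2
red (379, 146) [ 0.781 -0.278  0.001] size 0.085 0.022 yaw long 121.3
yellow (292, 230) [ 0.54 -0.03  0.04] size 0.03 0.064 yaw long 26.6
blue (410, 241) [ 0.512 -0.347  0.042] size 0.057 0.078 yaw long 56.1
blue (404, 274) [ 0.423 -0.331  0.042] size 0.038 0.01 yaw long 145.4
green (168, 253) [0.477 0.313 0.001] size 0.314 0.298 yaw long 179.0
sheet (36, 172) [0.703 0.683 0.006] size 0.03 0.091 yaw long 68.5
sheet (531, 167) [ 0.721 -0.703  0.006] size 0.016 0.122 yaw long 45.8
sheet (38, 200) [0.624 0.675 0.006] size 0.014 0.043 yaw long 76.2
white (280, 404) [ 0.085 -0.     0.04 ] size 0.076 0.22 yaw long 90.1
white (516, 226) [ 0.553 -0.636  0.04 ] size 0.027 0.244 yaw long 77.4
white (134, 229) [0.541 0.396 0.04 ] size 0.041 0.035 yaw long 124.5
white (236, 138) [0.793 0.124 0.04 ] size 0.029 0.05 yaw long 57.4
```

View pics/c1.png

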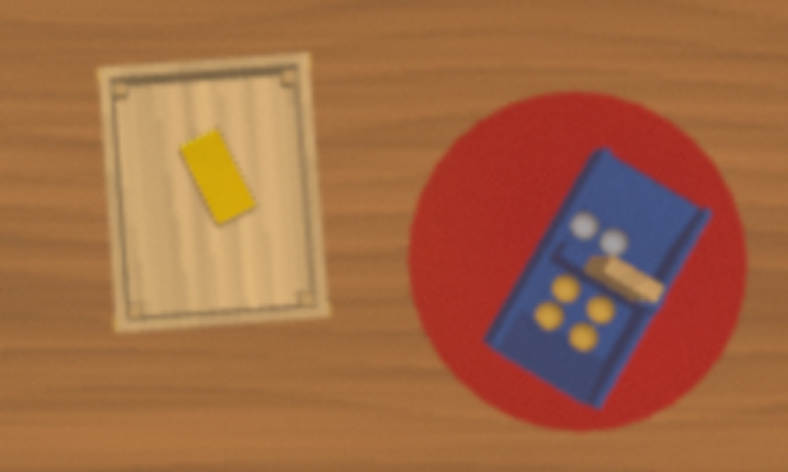

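The crop shows:
- Case rim corners at crop (98,67), (309,53), (329,318) and (117,331).
- The yellow sander inside the case, around (218,178).
- The tote on red with 4 brass balls at the lower end, 2 steel at the upper end, and the grip top near (635,280).

```bash
cat >> h.py <<'E'
def go(p,yaw=None,Rt=None,flip=None):
    "shift/turn fractions from measured pose to a tool-down pose with tool y at yaw deg (mod 180), or to rotation Rt"
    o=get_obs(); Rc=R.from_quat(o['ee_rot'])
    if Rt is None:
        c=[]
        for y in (yaw,yaw+180):
            a=np.radians(y); yy=np.array([np.cos(a),np.sin(a),0]); z=np.array([0,0,-1.]); c.append(R.from_matrix(np.c_[np.cross(yy,z),yy,z]))
        v=[(r*Rc.inv()).as_rotvec()/np.pi for r in c]; v=v if flip is None else [v[flip]]
        t=min(v,key=np.linalg.norm)
    else: t=(Rt*Rc.inv()).as_rotvec()/np.pi
    print('shift',((np.array(p)-o['position'])/.6).round(4),'turn',t.round(4))
def st():
    o=get_obs(); M=R.from_quat(o['ee_rot']).as_matrix()
    print('t',round(o['clock'],2),'p',o['position'].round(4),'yaw_y',np.degrees(np.arctan2(M[1,1],M[0,1])).round(1),'z',M[:,2].round(3),'j',o['joint_pos'].round(2),'F',o['ft_force'].round(1),'w',round(o['grip_width']*85.4,1),'g',round(o['grasp_force'],1))
E
python3 - <<'E'
from h import *
p=camera_params('top');K,E_=p['mtx'],np.array(p['extrinsics'])
cp=lambda a:np.array(a)/3.5+[230-.4,180-.4]
P=ray(K,E_,cp([(98,67),(309,53),(329,318),(117,331)]),.078)
d=np.linalg.norm(P-np.roll(P,-1,0),axis=1); e=(P[1]-P[2])+(P[0]-P[3])
print('case',P.mean(0).round(4),d.round(3),'yaw x',np.degrees(np.arctan2(e[1],e[0])))
a=ray(K,E_,cp([(603,150),(711,210),(600,408),(488,341)]),.042)
print('tote',a.mean(0).round(3),np.linalg.norm(a-np.roll(a,-1,0),axis=1).round(3)); e=a[2]-a[1]+a[3]-a[0]; print('tote x yaw',np.degrees(np.arctan2(e[1],e[0])))
print('grip top',ray(K,E_,cp([(638,281)]),.13)); 
print('blocks',ray(K,E_,[(165,230),(199,226)],.046).round(3))
s=ray(K,E_,[(136,256),(199,258),(195,306),(134,305)],.006);print('sheet',s.mean(0).round(3),s.round(3).tolist())
go([.54,-.03,.23],116.6,flip=1);go([.54,-.03,.23],116.6,flip=0)
E
```

```text
case [ 0.5268 -0.0261  0.078 ] [0.159 0.198 0.158 0.197] yaw x 4.344234967615302
tote [ 0.464 -0.324  0.042] [0.094 0.175 0.099 0.172]
tote x yaw 148.98432971007287
grip top [[ 0.46190685 -0.32779167  0.13      ]]
blocks [[0.538 0.31  0.046]
 [0.55  0.219 0.046]]
sheet [0.4   0.314 0.006] [[0.468, 0.398, 0.006], [0.464, 0.225, 0.006], [0.333, 0.233, 0.006], [0.335, 0.4, 0.006]]
shift [ 0.6527 -1.0614 -0.0012] turn [ 1.000e-04 -4.000e-04 -7.759e-01]
shift [ 0.6527 -1.0614 -0.0012] turn [3.000e-04 1.000e-04 2.241e-01]
```

>>> step_arm:
  commands: [65, 0.04, -0.065, 0.05, 0, 0, -0.048, 65, 0.1, -0.163, 0.05, 0, 0, -0.1, 65, 0.16, -0.26, 0.05, 0, 0, -0.16, 65, 0.22, -0.36, 0.05, 0, 0, -0.22, 65, 0.28, -0.455, 0.05, 0, 0, -0.27, 65, 0.34, -0.55, 0.05, 0, 0, -0.33, 65, 0.4, -0.65, 0.05, 0, 0, -0.38, 65, 0.46, -0.75, 0.05, 0, 0, -0.43, 65, 0.52, -0.85, 0.05, 0, 0, -0.48, 65, 0.56, -0.92, 0.05, 0, 0, -0.53]

```text
clock: 1.4
position: [0.4658, 0.086, 0.2614]
ee_rot: [0.816, 0.578, 0.0, -0.0]
ft_force: [1.0, 0.7, -1.1]
grip_width: 0.76
grasp_force: 0.0
```

```bash
python3 - <<'E'
from h import *
st(); go([.54,-.03,.23],116.6,flip=1)
E
```

```text
t 1.4 p [0.4658 0.086  0.2614] yaw_y -19.4 z [ 0.  0. -1.] j [-0.79 -0.05  0.5   1.82  0.02  1.36 -0.63] F [ 1.   0.7 -1.1] w 64.9 g 0.0
shift [ 0.1236 -0.1933 -0.0524] turn [-1.000e-04  2.000e-04 -2.443e-01]
```

>>> step_arm:
  commands: [65, 0.04, -0.07, -0.02, 0, 0, -0.06, 65, 0.08, -0.14, -0.04, 0, 0, -0.12, 65, 0.11, -0.18, -0.05, 0, 0, -0.18, 65, 0.12, -0.193, -0.052, 0, 0, -0.22, 65, 0.1236, -0.1933, -0.0524, 0, 0, -0.2443, 65, 0.1236, -0.1933, -0.0524, 0, 0, -0.2443, 65, 0.1236, -0.1933, -0.0524, 0, 0, -0.2443, 65, 0.1236, -0.1933, -0.0524, 0, 0, -0.2443, 65, 0.1236, -0.1933, -0.0524, 0, 0, -0.2443, 65, 0.1236, -0.1933, -0.0524, 0, 0, -0.2443]

```text
clock: 2.65
position: [0.5394, -0.0281, 0.2299]
ee_rot: [0.973, 0.233, 0.0, 0.0]
ft_force: [-0.1, 0.4, 0.4]
grip_width: 0.759
grasp_force: 0.0
```

```bash
python3 - <<'E'
from h import *
st(); i,K,E_=cam('wrist'); save(i,'w1.png')
k=blobs(i,(22,200,90),(32,255,255),60)[0]; r=cv2.minAreaRect(k); P=ray(K,E_,cv2.boxPoints(r),.04); print(r,P.mean(0).round(4))
for a in (P[1]-P[0],P[2]-P[1]): print(np.linalg.norm(a).round(4),np.degrees(np.arctan2(a[1],a[0])).round(1))
go([*P.mean(0)[:2],.014],116.6)
E
```

```text
t 2.65 p [ 0.5394 -0.0281  0.2299] yaw_y -63.1 z [ 0.  0. -1.] j [-0.65  0.16  0.68  1.72 -0.1   1.3  -1.04] F [-0.1  0.4  0.4] w 64.8 g 0.0
((280.9999694824219, 182.99998474121094), (27.999996185302734, 55.99999237060547), 0.0) [ 0.5418 -0.0307  0.04  ]
0.0644 26.2
0.0306 -63.1
shift [ 0.004  -0.0043 -0.3599] turn [ 0.      0.     -0.0017]
```

View pics/w1.png

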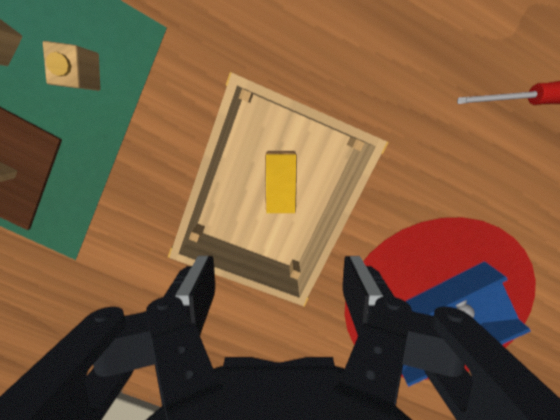

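The picture shows the sander at (281,183), centred in the case and aligned with the fingers. I'll descend and grip it.

>>> step_arm:
  commands: [65, 0.004, -0.004, -0.07, 0, 0, 0, 65, 0.004, -0.004, -0.15, 0, 0, 0, 65, 0.004, -0.004, -0.22, 0, 0, 0, 65, 0.004, -0.004, -0.29, 0, 0, 0, 65, 0.004, -0.004, -0.335, 0, 0, 0, 65, 0.004, -0.004, -0.359, 0, 0, 0, 65, 0.004, -0.004, -0.359, 0, 0, 0, 30, 0.004, -0.004, -0.359, 0, 0, 0, 20, 0.004, -0.004, -0.359, 0, 0, 0, 20, 0.004, -0.004, -0.359, 0, 0, 0]
  squeeze: 30

```text
clock: 3.95
position: [0.5428, -0.0304, 0.0158]
ee_rot: [0.973, 0.232, 0.001, 0.0]
ft_force: [-1.1, 0.3, 7.9]
grip_width: 0.414
grasp_force: 30.8
```

>>> step_arm:
  commands: [20, 0, 0, 0.06, 0, 0, 0, 20, 0, 0, 0.13, 0, 0, 0, 20, 0.02, 0, 0.19, 0, 0, 0, 20, 0.08, 0.01, 0.19, 0, 0, 0, 20, 0.16, 0.02, 0.19, 0, 0, 0, 20, 0.23, 0.03, 0.19, 0, 0, 0, 20, 0.255, 0.035, 0.17, 0, 0, 0, 20, 0.255, 0.035, 0.12, 0, 0, 0, 20, 0.255, 0.035, 0.08, 0, 0, 0, 20, 0.255, 0.035, 0.05, 0, 0, 0]

```text
clock: 5.2
position: [0.6945, -0.0094, 0.0436]
ee_rot: [0.973, 0.233, -0.0, -0.0]
ft_force: [-0.0, -0.2, -0.4]
grip_width: 0.413
grasp_force: 30.4
```

>>> step_arm:
  commands: [20, 0, 0, -0.03, 0, 0, 0, 20, 0, 0, -0.05, 0, 0, 0, 20, 0, 0, -0.058, 0, 0, 0, 20, 0, 0, -0.058, 0, 0, 0, 60, 0, 0, -0.057, 0, 0, 0, 60, 0, 0, -0.057, 0, 0, 0, 60, 0, 0, 0, 0, 0, 0, 60, 0, 0, 0.07, 0, 0, 0, 60, 0, 0, 0.15, 0, 0, 0, 60, 0, 0, 0.25, 0, 0, 0]

```text
clock: 6.45
position: [0.6942, -0.0094, 0.1957]
ee_rot: [0.973, 0.232, -0.001, -0.0]
ft_force: [0.7, 0.3, -0.3]
grip_width: 0.698
grasp_force: 0.0
```

```bash
python3 - <<'E'
from h import *
st(); i,K,E_=cam('top'); save(cv2.resize(i[120:320,110:460],None,fx=2.2,fy=2.2),'c2.png')
for k in blobs(i,(22,200,120),(32,255,255),12)[:3]: print(ray(K,E_,cv2.minAreaRect(k)[0],.032).round(3))
E
```

```text
t 6.45 p [ 0.6942 -0.0094  0.1957] yaw_y -63.1 z [-0.001 -0.    -1.   ] j [-0.48  0.57  0.65  1.33 -0.34  1.36 -0.94] F [ 0.7  0.3 -0.3] w 59.6 g 0.0
```

```bash
python3 - <<'E'
from h import *
go([.463,-.326,.26],-31)
E
```

```text
shift [-0.3908 -0.5264  0.0906] turn [-0.0011  0.0033  0.1785]
```

View pics/c2.png

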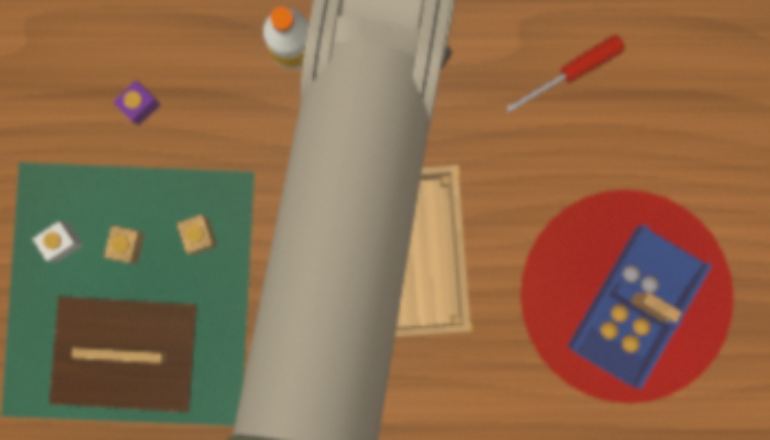

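The picture shows the arm over the case with the sander hidden, and everything else unchanged. The tote grip is at crop (657,306). I'll move above it.

>>> step_arm:
  commands: [50, -0.02, -0.03, 0.05, 0, 0, 0.02, 50, -0.07, -0.1, 0.09, 0, 0, 0.05, 50, -0.14, -0.19, 0.09, 0, 0, 0.08, 50, -0.21, -0.28, 0.09, 0, 0, 0.11, 50, -0.27, -0.37, 0.09, 0, 0, 0.14, 50, -0.33, -0.45, 0.09, 0, 0, 0.165, 50, -0.375, -0.51, 0.09, 0, 0, 0.178, 50, -0.3908, -0.5264, 0.0906, 0, 0, 0.1785, 50, -0.3908, -0.5264, 0.0906, -0.001, 0.003, 0.1785, 50, -0.3908, -0.5264, 0.0906, -0.001, 0.003, 0.1785]

```text
clock: 7.75
position: [0.4619, -0.3235, 0.2487]
ee_rot: [0.87, 0.494, -0.005, 0.0]
ft_force: [0.4, -0.4, 0.2]
grip_width: 0.587
grasp_force: 0.0
```

```bash
python3 - <<'E'
from h import *
st(); i,K,E_=cam('wrist'); 
for k in blobs(i,(8,60,110),(28,190,255),300)[:4]:
    r=cv2.minAreaRect(k); P=ray(K,E_,cv2.boxPoints(r),.131); print(r,P.mean(0).round(4))
    for a in (P[1]-P[0],P[2]-P[1]): print('  ',np.linalg.norm(a).round(4),np.degrees(np.arctan2(a[1],a[0])).round(1))
save(i,'w2.png')
t,K,E_=cam('top')
for k in blobs(t,(22,200,120),(32,255,255),12)[:3]: print(cv2.contourArea(k),ray(K,E_,cv2.minAreaRect(k)[0],.032).round(3))
E
```

```text
t 7.75 p [ 0.4619 -0.3235  0.2487] yaw_y -30.8 z [-0.008 -0.005 -1.   ] j [-0.11  0.22  0.74  1.63 -0.14  1.35  0.12] F [ 0.4 -0.4  0.2] w 50.1 g 0.0
((279.5, 202.0), (404.0, 559.0), 90.0) [ 0.4397 -0.3607  0.131 ]
   0.4135 -30.9
   0.4115 -104.9
((152.4829559326172, 395.9874267578125), (31.439546585083008, 80.3360824584961), 36.38435363769531) [ 0.2188 -0.4496  0.131 ]
   0.1159 23.9
   0.0356 -76.5
((404.3411560058594, 395.7486572265625), (80.92929077148438, 31.439546585083008), 53.61565017700195) [ 0.4667 -0.5957  0.131 ]
   0.0356 15.1
   0.1156 -85.5
((173.052490234375, 3.502767562866211), (18.65668296813965, 29.88042449951172), 48.012786865234375) [ 0.4732 -0.1519  0.131 ]
   0.0219 4.4
   0.0121 -77.1
257.5 [[ 0.693 -0.01   0.032]]
```

View pics/w2.png

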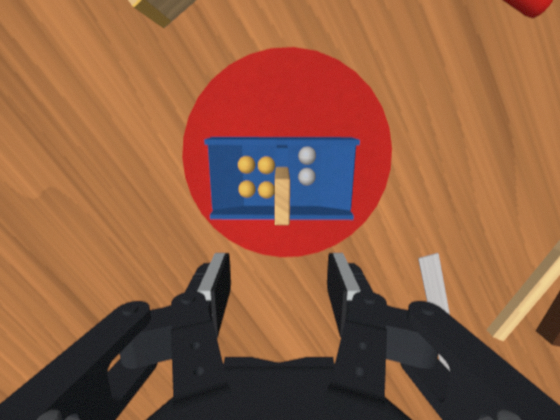

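Tote is square to the fingers, with the grip top centred near (282,202), brass balls left and steel right. The sander is confirmed on the bench at (0.693,-0.010).

```bash
python3 - <<'E'
from h import *
p=camera_params('wrist');K=p['mtx'];o=get_obs();T=np.eye(4);T[:3,:3]=R.from_quat(o['ee_rot']).as_matrix();T[:3,3]=o['position'];E_=np.linalg.inv(T@p['tool_from_camera'])
q=ray(K,E_,[(282,182),(282,203),(282,224)],.131);print(q.round(4))
w=ray(K,E_,[(207,140),(358,140),(352,218),(211,218)],.043); print(w.mean(0).round(4), np.linalg.norm(w-np.roll(w,-1,0),axis=1))
go([*q[1,:2],.084],-31)
E
```

```text
[[ 0.4734 -0.3101  0.131 ]
 [ 0.4636 -0.3268  0.131 ]
 [ 0.4533 -0.3441  0.131 ]]
[ 0.4644 -0.3264  0.043 ] [0.17031588 0.0933885  0.17247267 0.09358312]
shift [ 0.0032 -0.0051 -0.2744] turn [ 0.0017 -0.0026 -0.001 ]
```

>>> step_arm:
  commands: [50, 0.002, -0.003, -0.04, 0.002, -0.003, -0.001, 50, 0.003, -0.005, -0.1, 0.002, -0.003, -0.001, 50, 0.003, -0.005, -0.17, 0.002, -0.003, -0.001, 50, 0.003, -0.005, -0.23, 0.002, -0.003, -0.001, 50, 0.003, -0.005, -0.265, 0.002, -0.003, -0.001, 50, 0.003, -0.005, -0.274, 0.002, -0.003, -0.001, 50, 0.003, -0.005, -0.274, 0.002, -0.003, -0.001, 30, 0.003, -0.005, -0.274, 0.002, -0.003, -0.001, 15, 0.003, -0.005, -0.274, 0.002, -0.003, -0.001, 5, 0.003, -0.005, -0.274, 0.002, -0.003, -0.001]
  squeeze: 90

```text
clock: 9.1
position: [0.4625, -0.3285, 0.0853]
ee_rot: [0.871, 0.491, 0.001, 0.0]
ft_force: [-1.0, 1.2, 6.8]
grip_width: 0.153
grasp_force: 88.1
```

>>> step_arm:
  commands: [5, 0, 0, 0, 0, 0, 0, 5, 0, 0, 0, 0, 0, 0, 5, 0, 0, 0.005, 0, 0, 0, 5, 0, 0, 0.015, 0, 0, 0, 5, 0, 0, 0.03, 0, 0, 0, 5, 0, 0, 0.05, 0, 0, 0, 5, 0, 0, 0.07, 0, 0, 0, 5, 0, 0, 0.09, 0, 0, 0, 5, 0, 0, 0.105, 0, 0, 0, 5, 0, 0, 0.11, 0, 0, 0]

```text
clock: 10.35
position: [0.4623, -0.3285, 0.1512]
ee_rot: [0.871, 0.491, 0.001, 0.0]
ft_force: [0.0, 0.6, -6.1]
grip_width: 0.153
grasp_force: 87.8
```

```bash
python3 - <<'E'
from h import *
st()
E
```

```text
t 10.35 p [ 0.4623 -0.3285  0.1512] yaw_y -31.2 z [ 0.002  0.    -1.   ] j [-0.07  0.31  0.72  1.75 -0.23  1.16  0.18] F [ 0.   0.6 -6.1] w 13.1 g 87.8
```

>>> step_arm:
  commands: [5, 0, 0, 0.01, 0, 0, 0.0, 5, 0.001, 0.004, 0.025, 0, 0, 0.002, 5, 0.005, 0.014, 0.042, 0, 0, 0.005, 5, 0.011, 0.03, 0.06, 0, 0, 0.011, 5, 0.021, 0.053, 0.075, 0, 0, 0.02, 5, 0.032, 0.083, 0.085, 0, 0, 0.032, 5, 0.047, 0.12, 0.088, 0, 0, 0.046, 5, 0.063, 0.162, 0.089, 0, 0, 0.062, 5, 0.081, 0.208, 0.089, 0, 0, 0.08, 5, 0.1, 0.256, 0.089, 0, 0, 0.098]

```text
clock: 11.6
position: [0.5228, -0.1724, 0.2036]
ee_rot: [0.784, 0.621, 0.001, -0.0]
ft_force: [1.0, 0.3, -6.5]
grip_width: 0.155
grasp_force: 87.8
```

>>> step_arm:
  commands: [5, 0.018, 0.048, 0, 0, 0, 0.018, 5, 0.036, 0.094, 0, 0, 0, 0.036, 5, 0.053, 0.136, 0, 0, 0, 0.052, 5, 0.067, 0.173, 0, 0, 0, 0.066, 5, 0.078, 0.203, 0, 0, 0, 0.078, 5, 0.088, 0.226, 0, 0, 0, 0.087, 5, 0.094, 0.242, 0, 0, 0, 0.093, 5, 0.097, 0.251, 0, 0, 0, 0.096, 5, 0.099, 0.255, 0, 0, 0, 0.098, 5, 0.099, 0.255, 0, 0, 0, 0.098]

```text
clock: 12.85
position: [0.5814, -0.0222, 0.2039]
ee_rot: [0.681, 0.732, 0.001, -0.0]
ft_force: [0.1, 0.7, -7.0]
grip_width: 0.152
grasp_force: 87.8
```

```bash
python3 - <<'E'
from h import *
st()
g=np.array([.5816,-.0219,.225]); a=np.radians(184.3); x=np.array([np.cos(a),np.sin(a),0]);z=np.array([0,0,1.]);y=np.cross(z,x)
R0=R.from_quat(get_obs()['ee_rot'])
for t in (15,30,45,50):
    Rt=R.from_rotvec(y*np.radians(t))
    # tool y along -x (yaw 4.3), tool z=-z
    B=R.from_matrix(np.c_[np.cross(-x,-z),-x,-z]); zt=(Rt*B).as_matrix()[:,2]
    print(t); go(g+.0207*zt,Rt=Rt*B)
i,K,E_=cam('scene');save(i,'s2.png')
E
```

```text
t 12.85 p [ 0.5814 -0.0222  0.2039] yaw_y 4.1 z [ 0.001  0.001 -1.   ] j [-0.44  0.26  0.48  1.64 -0.13  1.27  0.13] F [ 0.1  0.7 -7. ] w 13.0 g 87.8
15
shift [0.0092 0.0011 0.0019] turn [ 0.0057 -0.0829  0.0011]
30
shift [0.0175 0.0017 0.0053] turn [ 0.0118 -0.166   0.0011]
45
shift [0.0246 0.0022 0.0108] turn [ 0.0179 -0.2491  0.001 ]
50
shift [0.0266 0.0024 0.013 ] turn [ 0.02   -0.2768  0.001 ]
```

View pics/s2.png

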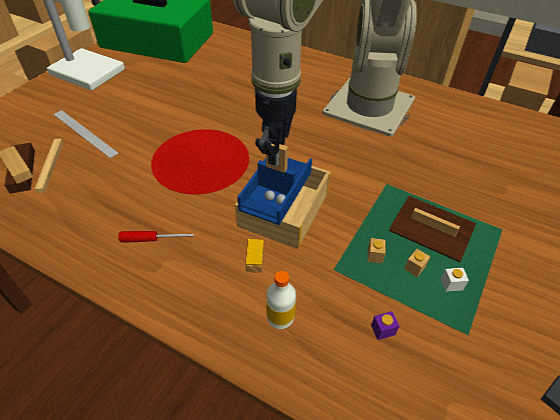

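The tote is held level over the case, steel balls at (275,197) towards the far side and the brass mouth facing the robot. I'll tilt gradually.

>>> step_arm:
  commands: [5, 0.001, 0, 0, 0.001, -0.01, 0, 5, 0.003, 0, 0.001, 0.002, -0.03, 0, 5, 0.006, 0.001, 0.001, 0.004, -0.055, 0.001, 5, 0.009, 0.001, 0.002, 0.006, -0.083, 0.001, 5, 0.012, 0.001, 0.003, 0.008, -0.11, 0.001, 5, 0.015, 0.001, 0.004, 0.01, -0.135, 0.001, 5, 0.017, 0.002, 0.005, 0.011, -0.155, 0.001, 5, 0.018, 0.002, 0.006, 0.012, -0.17, 0.001, 5, 0.019, 0.002, 0.006, 0.013, -0.18, 0.001, 5, 0.02, 0.002, 0.007, 0.013, -0.185, 0.001]

```text
clock: 14.15
position: [0.5925, -0.021, 0.2076]
ee_rot: [0.651, 0.702, 0.211, 0.196]
ft_force: [0.1, -0.5, -6.9]
grip_width: 0.148
grasp_force: 88.0
```

>>> step_arm:
  commands: [5, 0, 0, 0, 0, -0.003, 0, 5, 0, 0, 0, 0, -0.006, 0, 5, 0, 0, 0.001, 0, -0.012, 0, 5, 0.001, 0, 0.001, 0.001, -0.02, 0, 5, 0.002, 0, 0.002, 0.002, -0.03, 0, 5, 0.003, 0, 0.003, 0.003, -0.04, 0, 5, 0.004, 0, 0.004, 0.004, -0.055, 0, 5, 0.005, 0, 0.004, 0.005, -0.066, 0, 5, 0.005, 0, 0.004, 0.005, -0.066, 0, 5, 0.005, 0, 0.004, 0.005, -0.066, 0]

```text
clock: 15.4
position: [0.5966, -0.0206, 0.2107]
ee_rot: [0.627, 0.677, 0.282, 0.262]
ft_force: [-0.5, 1.2, -4.8]
grip_width: 0.15
grasp_force: 88.4
```

```bash
python3 - <<'E'
from h import *
st()
i,K,E_=cam('scene');t,_,_=cam('top')
save(np.hstack([cv2.resize(i[120:280,190:370],(450,400)),cv2.resize(t[180:290,240:340],(364,400))])[:, :800],'p1.png')
E
```

```text
t 15.4 p [ 0.5966 -0.0206  0.2107] yaw_y 4.3 z [ 0.709  0.053 -0.703] j [-0.44 -0.2   0.39  2.28  0.15  0.26 -0.08] F [-0.5  1.2 -4.8] w 12.8 g 88.4
```

View pics/p1.png

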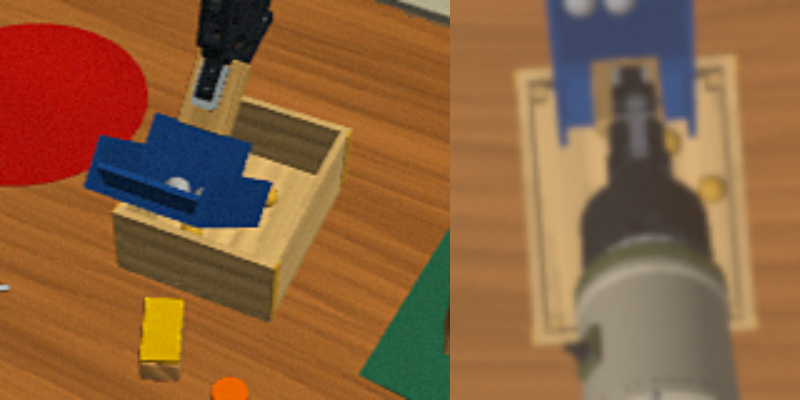

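The picture shows the tote tipped with a steel ball still in its rear bay, and brass balls on the case floor. The weight dropped about 2 N, which matches four balls. I'll level the tote gently.

>>> step_arm:
  commands: [5, 0, 0, 0, 0, 0.003, 0, 5, 0, 0, 0, 0, 0.01, 0, 5, -0.002, 0, -0.001, -0.001, 0.022, 0, 5, -0.004, 0, -0.002, -0.002, 0.037, 0, 5, -0.006, 0, -0.004, -0.004, 0.055, 0, 5, -0.008, -0.001, -0.005, -0.005, 0.075, 0, 5, -0.01, -0.001, -0.006, -0.007, 0.095, 0, 5, -0.012, -0.001, -0.007, -0.008, 0.115, 0, 5, -0.014, -0.001, -0.008, -0.009, 0.135, 0, 5, -0.016, -0.001, -0.009, -0.01, 0.155, 0]

```text
clock: 16.75
position: [0.5874, -0.0207, 0.2057]
ee_rot: [0.673, 0.725, 0.112, 0.101]
ft_force: [0.2, -1.0, -4.1]
grip_width: 0.152
grasp_force: 88.1
```

>>> step_arm:
  commands: [5, -0.002, 0, 0, -0.001, 0.02, 0, 5, -0.004, 0, 0, -0.003, 0.038, 0, 5, -0.006, -0.001, -0.001, -0.004, 0.054, 0, 5, -0.007, -0.001, -0.001, -0.005, 0.067, 0, 5, -0.008, -0.001, -0.002, -0.006, 0.077, 0, 5, -0.009, -0.001, -0.002, -0.007, 0.085, 0, 5, -0.009, -0.001, -0.002, -0.007, 0.091, 0, 5, -0.009, -0.001, -0.002, -0.007, 0.094, -0.001, 5, -0.009, -0.001, -0.002, -0.008, 0.096, -0.001, 5, -0.009, -0.001, -0.002, -0.008, 0.096, -0.001]

```text
clock: 18.0
position: [0.5815, -0.0217, 0.2039]
ee_rot: [0.682, 0.732, 0.001, -0.0]
ft_force: [0.3, -1.3, -4.4]
grip_width: 0.155
grasp_force: 88.2
```

```bash
python3 - <<'E'
from h import *
st(); go([.4765,-.3165,.0865],-31)
i,K,E_=cam('scene');t,_,_=cam('top');w,_,_=cam('wrist')
save(np.hstack([cv2.resize(i[120:280,190:370],(400,400)),cv2.resize(w[60:320,100:460],(400,400))]),'p2.png')
E
```

```text
t 18.0 p [ 0.5815 -0.0217  0.2039] yaw_y 4.0 z [ 0.001  0.001 -1.   ] j [-0.46  0.27  0.5   1.64 -0.13  1.27  0.14] F [ 0.3 -1.3 -4.4] w 13.3 g 88.2
shift [-0.175  -0.4913 -0.1956] turn [-0.0003  0.0004 -0.1946]
```

View pics/p2.png

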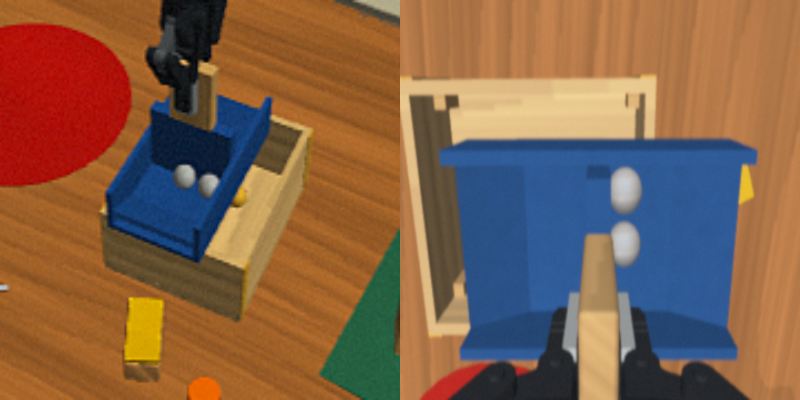

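The brass bay is empty and both steel balls are in their bay. Returning the tote to the mat.

>>> step_arm:
  commands: [5, 0, -0.001, 0, 0, 0, 0.0, 5, -0.002, -0.004, 0, 0, 0, -0.002, 5, -0.005, -0.013, 0, 0, 0, -0.005, 5, -0.01, -0.028, 0, 0, 0, -0.011, 5, -0.018, -0.051, 0, 0, 0, -0.02, 5, -0.029, -0.08, 0, 0, 0, -0.032, 5, -0.041, -0.115, 0, 0, 0, -0.046, 5, -0.055, -0.156, 0, 0, 0, -0.062, 5, -0.071, -0.2, 0, 0, 0, -0.08, 5, -0.087, -0.246, 0, 0, 0, -0.097]

```text
clock: 19.4
position: [0.5284, -0.1715, 0.2039]
ee_rot: [0.786, 0.618, 0.001, 0.0]
ft_force: [0.1, -1.5, -4.3]
grip_width: 0.153
grasp_force: 88.2
```

>>> step_arm:
  commands: [5, -0.016, -0.045, 0, 0, 0, -0.018, 5, -0.032, -0.09, -0.003, 0, 0, -0.036, 5, -0.046, -0.13, -0.01, 0, 0, -0.052, 5, -0.059, -0.165, -0.02, 0, 0, -0.066, 5, -0.069, -0.194, -0.035, 0, 0, -0.078, 5, -0.077, -0.216, -0.05, 0, 0, -0.087, 5, -0.083, -0.231, -0.068, 0, 0, -0.093, 5, -0.086, -0.241, -0.086, 0, 0, -0.096, 5, -0.088, -0.245, -0.103, 0, 0, -0.097, 5, -0.088, -0.245, -0.12, 0, 0, -0.097]

```text
clock: 20.65
position: [0.4766, -0.3161, 0.1311]
ee_rot: [0.87, 0.493, 0.001, -0.0]
ft_force: [-0.6, -0.4, -4.1]
grip_width: 0.147
grasp_force: 88.2
```

>>> step_arm:
  commands: [5, 0, 0, -0.015, 0, 0, 0, 5, 0, 0, -0.03, 0, 0, 0, 5, 0, 0, -0.045, 0, 0, 0, 5, 0, 0, -0.057, 0, 0, 0, 5, 0, 0, -0.066, 0, 0, 0, 5, 0, 0, -0.072, 0, 0, 0, 5, 0, 0, -0.075, 0, 0, 0, 5, 0, 0, -0.076, 0, 0, 0, 5, 0, 0, -0.076, 0, 0, 0, 5, 0, 0, -0.076, 0, 0, 0]

```text
clock: 21.9
position: [0.4766, -0.3164, 0.0864]
ee_rot: [0.87, 0.493, 0.001, 0.0]
ft_force: [0.3, 0.8, -4.0]
grip_width: 0.155
grasp_force: 88.2
```

```bash
python3 - <<'E'
from h import *
st()
E
```

```text
t 21.9 p [ 0.4766 -0.3164  0.0864] yaw_y -30.9 z [ 0.002  0.    -1.   ] j [-0.07  0.41  0.7   1.8  -0.3   1.04  0.21] F [ 0.3  0.8 -4. ] w 13.2 g 88.2
```

>>> step_arm:
  commands: [5, 0, 0, -0.002, 0, 0, 0, 5, 0, 0, -0.003, 0, 0, 0, 5, 0, 0, -0.003, 0, 0, 0, 20, 0, 0, -0.003, 0, 0, 0, 45, 0, 0, -0.003, 0, 0, 0, 45, 0, 0, -0.003, 0, 0, 0, 45, 0, 0, 0.03, 0, 0, 0, 45, 0, 0, 0.11, 0, 0, 0, 45, 0, 0, 0.2, 0, 0, 0, 45, 0, 0, 0.25, 0, 0, 0]

```text
clock: 23.15
position: [0.4769, -0.3173, 0.2406]
ee_rot: [0.87, 0.493, 0.002, 0.002]
ft_force: [0.3, -0.4, -0.5]
grip_width: 0.523
grasp_force: 0.0
```

```bash
python3 - <<'E'
from h import *
st()
i,K,E_=cam('top'); save(cv2.resize(i[180:315,105:455],None,fx=2.28,fy=2.28,interpolation=cv2.INTER_CUBIC),'c3.png')
s=cv2.inRange(cv2.cvtColor(i,cv2.COLOR_RGB2HSV),(0,60,20),(15,255,110)); s[:,:110]=0; s[:,230:]=0; s[:190]=0;s[315:]=0
s=cv2.morphologyEx(s,cv2.MORPH_OPEN,np.ones((3,3)))
c=max(cv2.findContours(s,0,1)[0],key=cv2.contourArea); r=cv2.minAreaRect(c);P=ray(K,E_,cv2.boxPoints(r),.006);print(r,P.mean(0).round(4))
for a in (P[1]-P[0],P[2]-P[1]): print(np.linalg.norm(a).round(4),np.degrees(np.arctan2(a[1],a[0])).round(1))
go([.40,.314,.25],0)
E
```

```text
t 23.15 p [ 0.4769 -0.3173  0.2406] yaw_y -30.9 z [ 0.005 -0.001 -1.   ] j [-0.14  0.25  0.77  1.63 -0.18  1.33  0.12] F [ 0.3 -0.4 -0.5] w 44.7 g 0.0
((165.52069091796875, 280.64825439453125), (62.069175720214844, 47.036338806152344), 3.3664608001708984) [0.4017 0.3154 0.006 ]
0.1278 -1.6
0.171 -93.2
shift [-0.1298  1.0533  0.0107] turn [-0.      0.0029  0.1719]
```

View pics/c3.png

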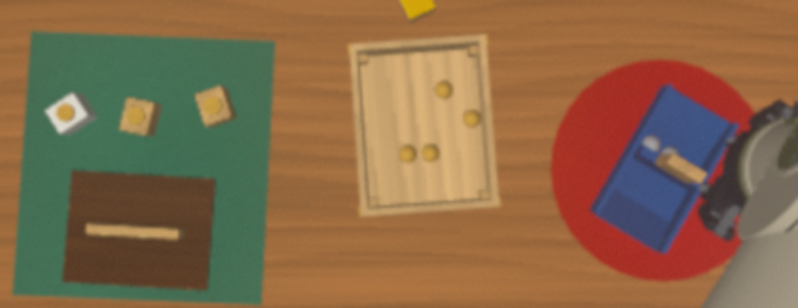

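The picture shows all four brass balls on the case floor: (444,90), (471,118), (407,153), (430,153). The tote is upright on its mat. Sheet rib is around (132,232) and the blocks at (138,115), (213,104). I'll go to the sheet next.

>>> step_arm:
  commands: [50, -0.005, 0.03, 0.03, 0, 0.003, 0.01, 50, -0.012, 0.1, 0.04, 0, 0.003, 0.02, 50, -0.02, 0.19, 0.04, 0, 0.003, 0.035, 50, -0.03, 0.28, 0.04, 0, 0.003, 0.05, 50, -0.04, 0.37, 0.04, 0, 0.003, 0.065, 50, -0.05, 0.46, 0.04, 0, 0.003, 0.08, 50, -0.06, 0.55, 0.04, 0, 0.003, 0.095, 50, -0.07, 0.64, 0.04, 0, 0.003, 0.11, 50, -0.08, 0.73, 0.04, 0, 0.003, 0.125, 50, -0.095, 0.82, 0.03, 0, 0.003, 0.14]

```text
clock: 24.45
position: [0.4196, 0.1771, 0.2558]
ee_rot: [0.741, 0.671, -0.002, -0.002]
ft_force: [1.1, 1.1, -0.8]
grip_width: 0.591
grasp_force: 0.0
```

```bash
python3 - <<'E'
from h import *
st();go([.40,.314,.23],-2.2)
E
```

```text
t 24.45 p [0.4196 0.1771 0.2558] yaw_y -5.7 z [-0.006  0.    -1.   ] j [-0.74 -0.07  0.24  1.85  0.01  1.36 -0.61] F [ 1.1  1.1 -0.8] w 50.5 g 0.0
shift [-0.0327  0.2282 -0.0429] turn [ 0.     -0.0019  0.0193]
```

>>> step_arm:
  commands: [50, -0.01, 0.07, 0, 0, -0.002, 0.01, 50, -0.02, 0.14, -0.02, 0, -0.002, 0.019, 50, -0.03, 0.2, -0.04, 0, -0.002, 0.019, 50, -0.033, 0.225, -0.043, 0, -0.002, 0.019, 50, -0.033, 0.228, -0.043, 0, -0.002, 0.019, 50, -0.033, 0.228, -0.043, 0, -0.002, 0.019, 50, -0.033, 0.228, -0.043, 0, -0.002, 0.019, 50, -0.033, 0.228, -0.043, 0, -0.002, 0.019, 50, -0.033, 0.228, -0.043, 0, -0.002, 0.019, 50, -0.033, 0.228, -0.043, 0, -0.002, 0.019]

```text
clock: 25.7
position: [0.3997, 0.3123, 0.2285]
ee_rot: [0.721, 0.693, -0.001, -0.0]
ft_force: [0.7, 0.3, 0.3]
grip_width: 0.583
grasp_force: 0.0
```

```bash
cat >> h.py <<'E'
def rects(i,K,E_,lo,hi,z,roi=None,amin=150,n=3):
    m=cv2.inRange(cv2.cvtColor(i,cv2.COLOR_RGB2HSV),np.array(lo),np.array(hi))
    if roi: k=np.zeros_like(m);k[roi[1]:roi[3],roi[0]:roi[2]]=255;m&=k
    m=cv2.morphologyEx(m,cv2.MORPH_OPEN,np.ones((3,3)))
    for c in sorted(cv2.findContours(m,0,1)[0],key=cv2.contourArea,reverse=True)[:n]:
        if cv2.contourArea(c)<amin: continue
        r=cv2.minAreaRect(c);P=ray(K,E_,cv2.boxPoints(r),z);a,b=P[1]-P[0],P[2]-P[1]
        print(np.round(r[0],1),np.round(r[1],1),P.mean(0).round(4),[(np.linalg.norm(v).round(4),np.degrees(np.arctan2(v[1],v[0])).round(1)) for v in(a,b)])
E
python3 - <<'E'
from h import *
st(); i,K,E_=cam('wrist'); save(i,'w3.png')
h=cv2.cvtColor(i,cv2.COLOR_RGB2HSV); rects(i,K,E_,(0,60,20),(15,255,110),.007,(60,20,500,250)); print('rib'); rects(i,K,E_,(12,60,120),(28,200,255),.037,(60,20,500,270))
E
```

```text
t 25.7 p [0.3997 0.3123 0.2285] yaw_y -2.3 z [-0.002 -0.001 -1.   ] j [-0.87  0.07  0.12  1.78 -0.01  1.3  -0.78] F [0.7 0.3 0.3] w 49.8 g 0.0
[281.  170.4] [114.1 138.6] [0.403  0.3157 0.007 ] [(np.float64(0.1711), np.float64(83.7)), (np.float64(0.1298), np.float64(-3.1))]
rib
[279.5 144.5] [249. 439.] [0.4018 0.3392 0.037 ] [(np.float64(0.4257), np.float64(-2.3)), (np.float64(0.2766), np.float64(-79.9))]
[413.9 207.7] [47.  33.1] [0.5557 0.2771 0.037 ] [(np.float64(0.0388), np.float64(79.5)), (np.float64(0.0556), np.float64(-17.1))]
[402.5 245.7] [39.2 38.3] [0.5464 0.2292 0.037 ] [(np.float64(0.0439), np.float64(19.9)), (np.float64(0.053), np.float64(-66.8))]
```

View pics/w3.png

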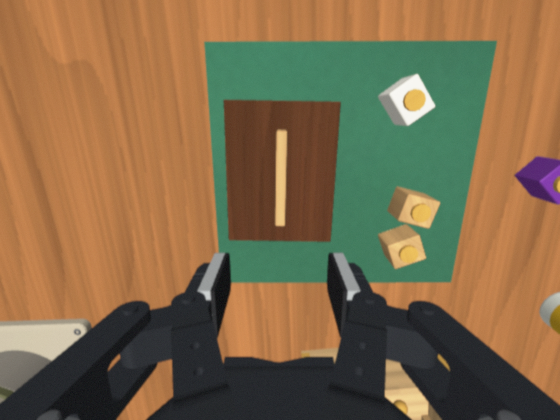

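Rib runs (282,130)–(280,226). The blocks now sit at (414,208) and (402,246), so one has been nudged; I'll re-measure them later.

```bash
python3 - <<'E'
from h import *
p=camera_params('wrist');K=p['mtx'];o=get_obs();T=np.eye(4);T[:3,:3]=R.from_quat(o['ee_rot']).as_matrix();T[:3,3]=o['position'];E_=np.linalg.inv(T@p['tool_from_camera'])
q=ray(K,E_,[(282,130),(280.3,226)],.037);d=q[0]-q[1];print(q.round(4),np.linalg.norm(d),np.degrees(np.arctan2(d[1],d[0])))
c=ray(K,E_,[(224,100),(340,102),(333,241.5),(229,241)],.007);print(c.mean(0),np.linalg.norm(c-np.roll(c,-1,0),axis=1));L=c[0]+c[1]-c[2]-c[3];print(np.degrees(np.arctan2(L[1],L[0])))
go([*q.mean(0)[:2],.014],-3.2)
E
```

```text
[[0.406  0.3709 0.037 ]
 [0.3999 0.261  0.037 ]] 0.11008159609914986 86.86514323444844
[0.40355604 0.31473908 0.007     ] [0.13194095 0.17250305 0.13622484 0.17405961]
87.46353290401211
shift [ 0.0054  0.006  -0.3574] turn [ 0.0004 -0.0006 -0.0051]
```

>>> step_arm:
  commands: [45, 0.003, 0.003, -0.05, 0, -0.001, -0.005, 45, 0.0054, 0.006, -0.12, 0, -0.001, -0.005, 45, 0.0054, 0.006, -0.2, 0, -0.001, -0.005, 45, 0.0054, 0.006, -0.28, 0, -0.001, -0.005, 45, 0.0054, 0.006, -0.34, 0, -0.001, -0.005, 45, 0.0054, 0.006, -0.361, 0, -0.001, -0.005, 45, 0.0054, 0.006, -0.361, 0, -0.001, -0.005, 20, 0.0054, 0.006, -0.361, 0, -0.001, -0.005, 5, 0.0054, 0.006, -0.361, 0, -0.001, -0.005, 5, 0.0054, 0.006, -0.361, 0, -0.001, -0.005]
  squeeze: 70

```text
clock: 27.0
position: [0.4037, 0.3168, 0.0134]
ee_rot: [0.726, 0.687, 0.001, 0.001]
ft_force: [-1.5, -1.0, 7.5]
grip_width: 0.126
grasp_force: 69.9
```

>>> step_arm:
  commands: [5, 0, 0, 0, 0, 0, 0, 5, 0, 0, 0, 0, 0, 0, 5, 0, 0, 0.01, 0, 0, 0, 5, 0, 0, 0.03, 0, 0, 0, 5, 0, 0, 0.06, 0, 0, 0, 5, 0, 0, 0.1, 0, 0, 0, 5, 0, 0, 0.15, 0, 0, 0, 5, 0, 0, 0.19, 0, 0, 0, 5, 0, 0, 0.21, 0, 0, 0, 5, 0, 0, 0.21, 0, 0, 0]

```text
clock: 28.25
position: [0.4032, 0.3163, 0.1385]
ee_rot: [0.726, 0.687, 0.001, 0.001]
ft_force: [-0.4, 0.6, -2.3]
grip_width: 0.125
grasp_force: 68.7
```

```bash
python3 - <<'E'
from h import *
st()
s=R.from_euler('z',-82.5,degrees=True); o=get_obs()
go([.5268,-.0261,.16],-3.2-82.5)
E
```

```text
t 28.25 p [0.4032 0.3163 0.1385] yaw_y -3.2 z [ 0.002 -0.    -1.   ] j [-0.86  0.16  0.12  1.88 -0.02  1.1  -0.79] F [-0.4  0.6 -2.3] w 10.7 g 68.7
shift [ 0.206  -0.5706  0.0358] turn [ 0.0006  0.0005 -0.4584]
```

>>> step_arm:
  commands: [5, 0.002, -0.006, 0.005, 0, 0, -0.005, 5, 0.009, -0.025, 0.015, 0, 0, -0.02, 5, 0.02, -0.055, 0.025, 0, 0, -0.045, 5, 0.036, -0.1, 0.035, 0, 0, -0.08, 5, 0.056, -0.155, 0.036, 0, 0, -0.125, 5, 0.079, -0.22, 0.036, 0, 0, -0.175, 5, 0.103, -0.285, 0.036, 0, 0, -0.229, 5, 0.127, -0.35, 0.036, 0, 0, -0.28, 5, 0.15, -0.415, 0.036, 0, 0, -0.333, 5, 0.17, -0.47, 0.036, 0, 0, -0.378]

```text
clock: 29.5
position: [0.505, 0.0314, 0.1595]
ee_rot: [0.987, 0.159, -0.001, 0.001]
ft_force: [0.7, 0.2, -1.9]
grip_width: 0.126
grasp_force: 68.7
```

```bash
python3 - <<'E'
from h import *
st()
go([.5268,-.0261,.16],-85.7)
E
```

```text
t 29.5 p [0.505  0.0314 0.1595] yaw_y -71.7 z [-0.001 -0.002 -1.   ] j [-0.57  0.12  0.45  1.89 -0.06  1.15 -1.35] F [ 0.7  0.2 -1.9] w 10.7 g 68.7
shift [ 0.0363 -0.0958  0.0009] turn [ 0.0006 -0.0004 -0.0777]
```

>>> step_arm:
  commands: [5, 0.015, -0.04, 0, 0, 0, -0.033, 5, 0.026, -0.068, 0, 0, 0, -0.055, 5, 0.033, -0.086, 0, 0, 0, -0.07, 5, 0.036, -0.095, 0, 0, 0, -0.077, 5, 0.0363, -0.0958, 0, 0.0006, 0, -0.0777, 5, 0.0363, -0.0958, 0, 0.0006, 0, -0.0777, 5, 0.0363, -0.0958, 0, 0.0006, 0, -0.0777, 5, 0.0363, -0.0958, 0, 0.0006, 0, -0.0777, 5, 0.0363, -0.0958, 0, 0.0006, 0, -0.0777, 5, 0.0363, -0.0958, 0, 0.0006, 0, -0.0777]

```text
clock: 30.75
position: [0.5267, -0.0234, 0.1595]
ee_rot: [0.999, 0.042, -0.0, -0.0]
ft_force: [-0.8, -0.1, -1.9]
grip_width: 0.125
grasp_force: 68.7
```

```bash
python3 - <<'E'
from h import *
st(); go([.5268,-.0261,.16],-85.7)
i,K,E_=cam('wrist'); save(cv2.resize(i[40:340,90:470],(760,600)),'w4.png')
c,_,_=cam('scene'); save(c,'s4.png')
E
```

```text
t 30.75 p [ 0.5267 -0.0234  0.1595] yaw_y -85.2 z [-0.001  0.    -1.   ] j [-0.5   0.18  0.51  1.84 -0.1   1.15 -1.44] F [-0.8 -0.1 -1.9] w 10.7 g 68.7
shift [ 0.0002 -0.0046  0.0009] turn [-0.0001 -0.0003 -0.0028]
```

View pics/w4.png

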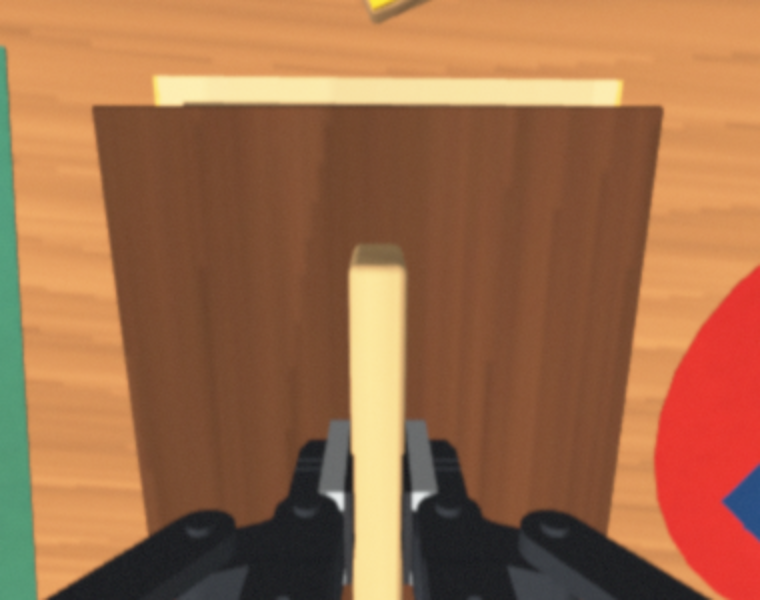

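Rib is gripped square. The sheet's far edge runs (93,107)–(662,107) and the case's far rim edge (154,75)–(622,80). I'll compare their midpoints.

```bash
python3 - <<'E'
from h import *
p=camera_params('wrist');K=p['mtx'];o=get_obs();T=np.eye(4);T[:3,:3]=R.from_quat(o['ee_rot']).as_matrix();T[:3,3]=o['position'];E_=np.linalg.inv(T@p['tool_from_camera'])
f=lambda a,z:ray(K,E_,np.array(a)/2+[90,40],z)
for n,a,z,L in(('sheet',[(93,107),(662,107)],.153,.087),('case',[(154,75),(622,80)],.078,.099)):
    q=f(a,z);d=q[1]-q[0];y=np.degrees(np.arctan2(d[1],d[0]))+90;c=q.mean(0)[:2]-L*np.array([np.cos(np.radians(y)),np.sin(np.radians(y))]);print(n,np.linalg.norm(d),y,c.round(4))
E
```

```text
sheet 0.13178788889975876 4.787043086453863 [ 0.5254 -0.0239]
case 0.16060167018121313 4.22245891829165 [ 0.5275 -0.0266]
```

>>> step_arm:
  commands: [5, 0.003, -0.0047, 0, 0, 0, -0.003, 5, 0.003, -0.0047, -0.01, 0, 0, -0.003, 5, 0.003, -0.0047, -0.035, 0, 0, -0.003, 5, 0.003, -0.0047, -0.06, 0, 0, -0.003, 5, 0.003, -0.0047, -0.085, 0, 0, -0.003, 5, 0.003, -0.0047, -0.1, 0, 0, -0.003, 5, 0.003, -0.0047, -0.11, 0, 0, -0.003, 5, 0.003, -0.0047, -0.115, 0, 0, -0.003, 5, 0.003, -0.0047, -0.115, 0, 0, -0.003, 5, 0.003, -0.0047, -0.115, 0, 0, -0.003]

```text
clock: 32.1
position: [0.5288, -0.0262, 0.0908]
ee_rot: [0.999, 0.037, -0.0, -0.0]
ft_force: [-0.2, -0.6, -1.7]
grip_width: 0.124
grasp_force: 68.7
```

```bash
python3 - <<'E'
from h import *
st(); go([.528,-.026,.0505],-85.7)
E
```

```text
t 32.1 p [ 0.5288 -0.0262  0.0908] yaw_y -85.7 z [-0.     0.001 -1.   ] j [-0.48  0.27  0.5   1.9  -0.15  1.01 -1.4 ] F [-0.2 -0.6 -1.7] w 10.6 g 68.7
shift [-0.0013  0.0004 -0.0672] turn [-0.0002 -0.0001  0.0003]
```

>>> step_arm:
  commands: [5, -0.001, 0, -0.01, 0, 0, 0, 5, -0.001, 0, -0.02, 0, 0, 0, 5, -0.001, 0, -0.03, 0, 0, 0, 5, -0.001, 0, -0.04, 0, 0, 0, 5, -0.001, 0, -0.048, 0, 0, 0, 5, -0.001, 0, -0.055, 0, 0, 0, 5, -0.001, 0, -0.06, 0, 0, 0, 5, -0.001, 0, -0.064, 0, 0, 0, 5, -0.001, 0, -0.066, 0, 0, 0, 5, -0.001, 0, -0.066, 0, 0, 0]

```text
clock: 33.35
position: [0.5279, -0.0262, 0.0514]
ee_rot: [0.999, 0.037, -0.0, -0.0]
ft_force: [-4.0, 0.0, 6.2]
grip_width: 0.123
grasp_force: 70.0
```

```bash
python3 - <<'E'
from h import *
st()
E
```

```text
t 33.35 p [ 0.5279 -0.0262  0.0514] yaw_y -85.8 z [-0.001  0.001 -1.   ] j [-0.46  0.33  0.49  1.93 -0.19  0.93 -1.38] F [-4.   0.   6.2] w 10.5 g 70.0
```

>>> step_arm:
  commands: [5, 0, 0, 0, 0, 0, 0, 20, 0, 0, 0, 0, 0, 0, 40, 0, 0, 0, 0, 0, 0, 40, 0, 0, 0, 0, 0, 0, 40, 0, 0, 0.02, 0, 0, 0, 40, 0, 0, 0.06, 0, 0, 0, 40, 0, 0, 0.13, 0, 0, 0, 40, 0, 0, 0.21, 0, 0, 0, 60, 0, 0.02, 0.28, 0, 0, 0, 60, 0, 0.1, 0.3, 0, 0, 0]

```text
clock: 34.6
position: [0.5293, 0.0315, 0.235]
ee_rot: [0.999, 0.034, 0.002, -0.0]
ft_force: [1.2, 1.6, -1.2]
grip_width: 0.704
grasp_force: 0.0
```

```bash
python3 - <<'E'
from h import *
st(); i,K,E_=cam('wrist'); s,_,_=cam('scene'); 
save(np.hstack([cv2.resize(i,(440,330)),cv2.resize(s[130:280,190:350],(352,330))]),'w5.png')
t,K,E_=cam('top'); rects(t,K,E_,(12,60,120),(28,220,255),.04,(112,195,224,312),amin=40)
go([.55,.25,.23],0); go([.55,.25,.23],-80)
E
```

```text
t 34.6 p [0.5293 0.0315 0.235 ] yaw_y -86.1 z [ 0.005  0.001 -1.   ] j [-0.59  0.11  0.48  1.73 -0.05  1.3  -1.6 ] F [ 1.2  1.6 -1.2] w 60.1 g 0.0
[114.5 222. ] [54.  5.] [0.5602 0.4481 0.04  ] [(np.float64(0.0135), np.float64(-89.8)), (np.float64(0.146), np.float64(-178.1))]
[198.2 226.1] [14.9 13. ] [0.5496 0.2224 0.04  ] [(np.float64(0.0348), np.float64(-71.2)), (np.float64(0.0403), np.float64(-160.7))]
[179.5 222.4] [12.9 14.8] [0.5595 0.2729 0.04  ] [(np.float64(0.0397), np.float64(-15.4)), (np.float64(0.0351), np.float64(-106.5))]
shift [ 0.0364  0.356  -0.0037] turn [-6.00e-04 -1.00e-04  4.75e-01]
shift [ 0.0364  0.356  -0.0037] turn [-0.0005  0.0003  0.0305]
```

View pics/w5.png

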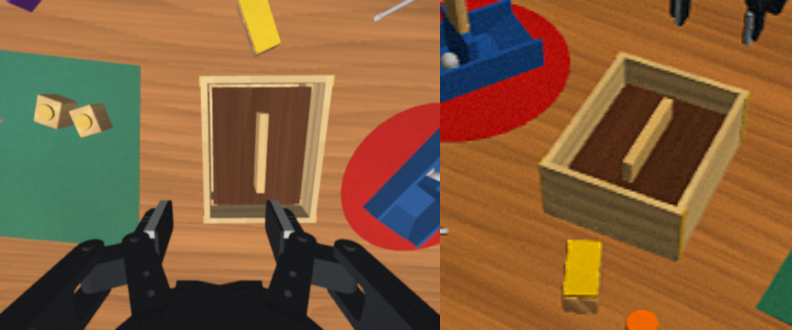

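Sheet is seated flat in the case with the rib up. The two maple blocks are on the green mat, with collars at scaled (47,111) and (86,121). I cross-check those positions and plan the approach to the right-hand one.

```bash
python3 - <<'E'
from h import *
p=camera_params('wrist');K=p['mtx'];o=get_obs();T=np.eye(4);T[:3,:3]=R.from_quat(o['ee_rot']).as_matrix();T[:3,3]=o['position'];E_=np.linalg.inv(T@p['tool_from_camera'])
print(ray(K,E_,np.array([(47,111),(86,121)])*1.2727,.047).round(4))
go([.55,.226,.19],19)
E
```

```text
[[0.5584 0.2723 0.047 ]
 [0.549  0.2207 0.047 ]]
shift [ 0.0364  0.316  -0.0704] turn [-2.000e-04  6.000e-04 -4.195e-01]
```

Agrees with the top view within 2 mm. The turn has to go the positive way (+105°) to respect joint 7's range.

>>> step_arm:
  commands: [60, 0.003, 0.03, 0, 0, 0, 0.05, 60, 0.008, 0.08, 0, 0, 0, 0.105, 60, 0.014, 0.13, 0, 0, 0, 0.16, 60, 0.02, 0.18, -0.01, 0, 0, 0.215, 60, 0.025, 0.23, -0.02, 0, 0, 0.27, 60, 0.03, 0.27, -0.03, 0, 0, 0.325, 60, 0.034, 0.3, -0.05, 0, 0, 0.38, 60, 0.036, 0.312, -0.07, 0, 0, 0.435, 60, 0.0364, 0.316, -0.0704, 0, 0, 0.49, 60, 0.0364, 0.316, -0.0704, 0, 0, 0.545]

```text
clock: 36.0
position: [0.5499, 0.2223, 0.1884]
ee_rot: [0.625, 0.781, -0.001, 0.0]
ft_force: [0.1, 0.6, 0.3]
grip_width: 0.7
grasp_force: 0.0
```

>>> step_arm:
  commands: [60, 0, 0, 0, 0, 0, 0.03, 60, 0, 0, 0, 0, 0, 0.0375, 60, 0, 0, 0, 0, 0, 0.0375, 60, 0, 0, 0, 0, 0, 0.0375, 60, 0, 0, 0, 0, 0, 0.0375, 60, 0, 0, 0, 0, 0, 0.0375, 60, 0, 0, 0, 0, 0, 0.0375, 60, 0, 0, 0, 0, 0, 0.0375, 60, 0, 0, 0, 0, 0, 0.0375, 60, 0, 0, 0, 0, 0, 0.0375]

```text
clock: 37.25
position: [0.5497, 0.2234, 0.1886]
ee_rot: [0.58, 0.815, -0.0, 0.0]
ft_force: [0.3, 0.3, -0.1]
grip_width: 0.7
grasp_force: 0.0
```

```bash
python3 - <<'E'
from h import *
st(); i,K,E_=cam('wrist'); save(i,'w6.png')
h=cv2.cvtColor(i,cv2.COLOR_RGB2HSV)
g=cv2.inRange(h,(55,60,20),(95,255,255)); x,y,w,hh=cv2.boundingRect(max(cv2.findContours(g,0,1)[0],key=cv2.contourArea)); print('mat',x,y,w,hh)
hi=[proj(K,E_,[(a,b,.047)])[0] for a,b in((.5585,.2725),(.549,.2215))]; print(np.round(hi))
for u,v in hi: print(h[int(v),int(u)], h[int(v)-22:int(v)+23:4,int(u)].tolist())
for s,v in ((60,120),(60,150),(60,170),(60,190)): print(s,v); rects(i,K,E_,(10,s,v),(30,235,255),.041,(int(hi[1][0])-75,int(hi[1][1])-75,int(hi[1][0])+75,int(hi[1][1])+75),n=2)
E
```

```text
t 37.25 p [0.5497 0.2234 0.1886] yaw_y 19.1 z [-0.    -0.001 -1.   ] j [-0.61  0.29  0.18  1.62 -0.05  1.24 -0.09] F [ 0.3  0.3 -0.1] w 59.8 g 0.0
mat 58 0 391 258
[[304. 150.]
 [277. 196.]]
[ 20 157 223] [[18, 115, 230], [18, 115, 229], [18, 115, 230], [20, 156, 224], [20, 159, 226], [20, 159, 222], [19, 160, 222], [20, 158, 223], [19, 151, 219], [18, 116, 229], [18, 117, 200], [74, 113, 117]]
[ 19 158 221] [[17, 119, 171], [17, 117, 212], [18, 116, 227], [19, 155, 206], [19, 157, 222], [19, 160, 222], [19, 159, 220], [19, 158, 220], [18, 134, 217], [25, 90, 144], [75, 121, 116], [76, 123, 116]]
60 120
[275.5 240. ] [ 60. 149.] [0.5638 0.1739 0.041 ] [(np.float64(0.1505), np.float64(19.1)), (np.float64(0.0681), np.float64(-66.8))]
[305.3 146.8] [43.4 36.6] [0.5592 0.2745 0.041 ] [(np.float64(0.0335), np.float64(71.8)), (np.float64(0.0409), np.float64(-16.3))]
60 150
[275.5 240.5] [149.  59.] [0.564  0.1734 0.041 ] [(np.float64(0.0671), np.float64(104.7)), (np.float64(0.1507), np.float64(19.1))]
[305.8 147. ] [41.6 35.8] [0.5597 0.2745 0.041 ] [(np.float64(0.0328), np.float64(71.9)), (np.float64(0.0392), np.float64(-16.3))]
60 170
[261.5 249.5] [41. 81.] [0.5532 0.1594 0.041 ] [(np.float64(0.0835), np.float64(19.1)), (np.float64(0.0474), np.float64(-69.6))]
[305.8 147. ] [40.8 35.4] [0.5597 0.2745 0.041 ] [(np.float64(0.0324), np.float64(71.9)), (np.float64(0.0384), np.float64(-16.3))]
60 190
[305.9 147. ] [39.8 34.6] [0.5598 0.2745 0.041 ] [(np.float64(0.0317), np.float64(71.9)), (np.float64(0.0375), np.float64(-16.3))]
[279. 193.] [32. 38.] [0.5504 0.2237 0.041 ] [(np.float64(0.0371), np.float64(19.1)), (np.float64(0.0328), np.float64(-69.8))]
```

A is at (0.5504,0.2237), yaw 19°; B at (0.5597,0.2745), yaw −16°. Gripping A.

>>> step_arm:
  commands: [60, 0.001, 0, -0.05, 0, 0, 0, 60, 0.001, 0, -0.12, 0, 0, 0, 60, 0.001, 0, -0.19, 0, 0, 0, 60, 0.001, 0, -0.25, 0, 0, 0, 60, 0.001, 0, -0.285, 0, 0, 0, 60, 0.001, 0, -0.291, 0, 0, 0, 60, 0.001, 0, -0.291, 0, 0, 0, 40, 0.001, 0, -0.291, 0, 0, 0, 30, 0.001, 0, -0.291, 0, 0, 0, 30, 0.001, 0, -0.291, 0, 0, 0]
  squeeze: 40

```text
clock: 38.55
position: [0.5512, 0.2238, 0.0154]
ee_rot: [0.58, 0.815, 0.001, 0.001]
ft_force: [-0.6, 0.4, 6.5]
grip_width: 0.461
grasp_force: 41.4
```

>>> step_arm:
  commands: [30, 0, 0, 0, 0, 0, 0, 30, 0, 0, 0.02, 0, 0, 0, 30, 0, 0, 0.06, 0, 0, 0, 30, 0, 0, 0.12, 0, 0, 0, 30, 0, 0, 0.19, 0, 0, 0, 30, 0, -0.02, 0.23, 0, 0, -0.01, 30, 0, -0.06, 0.24, 0, 0, -0.03, 30, -0.01, -0.11, 0.24, 0, 0, -0.05, 30, -0.02, -0.17, 0.24, 0, 0, -0.07, 30, -0.03, -0.23, 0.24, 0, 0, -0.082]

```text
clock: 39.8
position: [0.5314, 0.0827, 0.1573]
ee_rot: [0.681, 0.732, -0.001, -0.0]
ft_force: [0.4, -0.5, -0.3]
grip_width: 0.454
grasp_force: 40.6
```

```bash
python3 - <<'E'
from h import *
st()
c=np.array([.5272,-.0263]);a=np.radians(4.3);M=np.array([[np.cos(a),-np.sin(a)],[np.sin(a),np.cos(a)]])
for y in(.037,-.037):
    q=c+M@[0,y];print(q.round(4));go([*q,.115],4.3)
E
```

```text
t 39.8 p [0.5314 0.0827 0.1573] yaw_y 4.1 z [-0.002 -0.001 -1.   ] j [-0.49  0.2   0.28  1.8  -0.06  1.15 -0.12] F [ 0.4 -0.5 -0.3] w 38.8 g 40.6
[0.5244 0.0106]
shift [-0.0116 -0.1201 -0.0704] turn [ 0.0005 -0.0005  0.0009]
[ 0.53   -0.0632]
shift [-0.0024 -0.2431 -0.0704] turn [ 0.0005 -0.0005  0.0009]
```

>>> step_arm:
  commands: [30, -0.001, -0.06, 0, 0, 0, 0.001, 30, -0.002, -0.12, 0, 0, 0, 0.001, 30, -0.002, -0.18, 0, 0, 0, 0.001, 30, -0.0024, -0.225, 0, 0, 0, 0.001, 30, -0.0024, -0.243, -0.01, 0, 0, 0.001, 30, -0.0024, -0.243, -0.03, 0, 0, 0.001, 30, -0.0024, -0.243, -0.06, 0, 0, 0.001, 30, -0.0024, -0.243, -0.09, 0, 0, 0.001, 30, -0.0024, -0.243, -0.11, 0, 0, 0.001, 30, -0.0024, -0.243, -0.13, 0, 0, 0.001]

```text
clock: 41.05
position: [0.5309, -0.0602, 0.0791]
ee_rot: [0.679, 0.735, -0.001, 0.0]
ft_force: [0.2, -0.5, -0.5]
grip_width: 0.459
grasp_force: 40.6
```

```bash
python3 - <<'E'
from h import *
st(); go([.53,-.0632,.0588],4.3)
E
```

```text
t 41.05 p [ 0.5309 -0.0602  0.0791] yaw_y 4.5 z [-0.001 -0.001 -1.   ] j [-0.3   0.28  0.37  1.89 -0.12  0.99  0.21] F [ 0.2 -0.5 -0.5] w 39.2 g 40.6
shift [-0.0015 -0.005  -0.0338] turn [ 0.0003 -0.0002 -0.0014]
```

>>> step_arm:
  commands: [30, -0.0015, -0.004, -0.008, 0, 0, -0.001, 30, -0.0015, -0.004, -0.017, 0, 0, -0.001, 30, -0.0015, -0.004, -0.025, 0, 0, -0.001, 30, -0.0015, -0.004, -0.031, 0, 0, -0.001, 30, -0.0015, -0.004, -0.034, 0, 0, -0.001, 30, -0.0015, -0.004, -0.034, 0, 0, -0.001, 30, -0.0015, -0.004, -0.034, 0, 0, -0.001, 30, -0.0015, -0.004, -0.034, 0, 0, -0.001, 30, -0.0015, -0.004, -0.034, 0, 0, -0.001, 30, -0.0015, -0.004, -0.034, 0, 0, -0.001]

```text
clock: 42.3
position: [0.53, -0.0628, 0.0596]
ee_rot: [0.68, 0.733, -0.0, 0.0]
ft_force: [-0.1, -0.0, -1.4]
grip_width: 0.456
grasp_force: 40.6
```

```bash
python3 - <<'E'
from h import *
st()
E
```

```text
t 42.3 p [ 0.53   -0.0628  0.0596] yaw_y 4.3 z [-0.    -0.001 -1.   ] j [-0.29  0.31  0.37  1.91 -0.13  0.95  0.22] F [-0.1 -0.  -1.4] w 39.0 g 40.6
```

>>> step_arm:
  commands: [30, 0, 0, -0.001, 0, 0, 0, 30, 0, 0, -0.002, 0, 0, 0, 30, 0, 0, -0.003, 0, 0, 0, 30, 0, 0, -0.003, 0, 0, 0, 45, 0, 0, -0.003, 0, 0, 0, 58, 0, 0, -0.003, 0, 0, 0, 58, 0, 0, 0.01, 0, 0, 0, 58, 0, 0, 0.06, 0, 0, 0, 58, 0, 0, 0.14, 0, 0, 0, 58, 0, 0, 0.2, 0, 0, 0]

```text
clock: 43.55
position: [0.5303, -0.063, 0.182]
ee_rot: [0.68, 0.733, 0.0, 0.001]
ft_force: [1.2, -0.2, -0.7]
grip_width: 0.678
grasp_force: 0.0
```

```bash
python3 - <<'E'
from h import *
st(); i,K,E_=cam('wrist'); save(i,'w7.png'); 
u,v=proj(K,E_,[(.53,-.063,.084)])[0]; print(u,v); rects(i,K,E_,(10,60,150),(30,235,255),.084,(int(u)-35,int(v)-35,int(u)+35,int(v)+35),n=2)
t,K,E_=cam('top'); save(t,'t7.png'); rects(t,K,E_,(12,60,120),(28,220,255),.041,(120,195,224,312),amin=40)
go([.5597,.2745,.19],-16.3)
E
```

```text
t 43.55 p [ 0.5303 -0.063   0.182 ] yaw_y 4.3 z [ 0.001 -0.001 -1.   ] j [-0.32  0.16  0.39  1.79 -0.07  1.2   0.17] F [ 1.2 -0.2 -0.7] w 57.9 g 0.0
277.45241111967215 208.4723243636356
[276.5 211. ] [62. 69.] [ 0.5294 -0.0662  0.084 ] [(np.float64(0.056), np.float64(4.3)), (np.float64(0.0548), np.float64(-83.8))]
[179.5 222.4] [12.9 14.8] [0.5593 0.2727 0.041 ] [(np.float64(0.0399), np.float64(-15.4)), (np.float64(0.0351), np.float64(-106.5))]
[221.5 297.5] [27.  3.] [0.3596 0.1566 0.041 ] [(np.float64(0.008), np.float64(-89.8)), (np.float64(0.071), np.float64(-179.2))]
[133.5 228.5] [7. 7.] [0.5425 0.3961 0.041 ] [(np.float64(0.0188), np.float64(-89.8)), (np.float64(0.0189), np.float64(-178.3))]
shift [0.0458 0.5627 0.0097] turn [ 0.0005  0.002  -0.1146]
```

>>> step_arm:
  commands: [58, 0, 0.03, 0.02, 0, 0.001, -0.01, 58, 0.005, 0.1, 0.03, 0, 0.002, -0.025, 58, 0.012, 0.18, 0.03, 0, 0.002, -0.045, 58, 0.02, 0.27, 0.03, 0, 0.002, -0.065, 58, 0.028, 0.36, 0.03, 0, 0.002, -0.085, 58, 0.035, 0.44, 0.02, 0, 0.002, -0.1, 58, 0.042, 0.51, 0.012, 0, 0.002, -0.11, 58, 0.0458, 0.553, 0.01, 0, 0.002, -0.1146, 58, 0.0458, 0.5627, 0.01, 0, 0.002, -0.1146, 58, 0.0458, 0.5627, 0.01, 0, 0.002, -0.1146]

```text
clock: 44.9
position: [0.5576, 0.2738, 0.1854]
ee_rot: [0.8, 0.6, -0.003, -0.002]
ft_force: [-0.3, -0.9, 0.1]
grip_width: 0.676
grasp_force: 0.0
```

```bash
python3 - <<'E'
from h import *
st(); i,K,E_=cam('wrist')
u,v=proj(K,E_,[(.5597,.2745,.041)])[0]; print(u,v)
for V in (150,190): rects(i,K,E_,(10,60,V),(30,235,255),.041,(int(u)-45,int(v)-45,int(u)+45,int(v)+45),n=2)
go([.5597,.2745,.014],-16.3)
E
```

```text
t 44.9 p [0.5576 0.2738 0.1854] yaw_y -16.3 z [-0.007 -0.    -1.   ] j [-0.7   0.36  0.22  1.54 -0.08  1.26 -0.75] F [-0.3 -0.9  0.1] w 57.7 g 0.0
280.8005777126005 193.02356281368216
[281.5 189.5] [39. 39.] [0.5612 0.2774 0.041 ] [(np.float64(0.0374), np.float64(-16.2)), (np.float64(0.0393), np.float64(-105.0))]
[281. 192.] [32. 38.] [0.5601 0.2752 0.041 ] [(np.float64(0.0367), np.float64(-16.2)), (np.float64(0.0324), np.float64(-105.1))]
shift [ 0.0032  0.0021 -0.2861] turn [ 0.0001 -0.0021  0.0003]
```

>>> step_arm:
  commands: [58, 0.003, 0.002, -0.05, 0, -0.002, 0, 58, 0.003, 0.002, -0.12, 0, -0.002, 0, 58, 0.003, 0.002, -0.19, 0, -0.002, 0, 58, 0.003, 0.002, -0.25, 0, -0.002, 0, 58, 0.003, 0.002, -0.28, 0, -0.002, 0, 58, 0.003, 0.002, -0.2865, 0, -0.002, 0, 58, 0.003, 0.002, -0.2865, 0, -0.002, 0, 40, 0.003, 0.002, -0.2865, 0, -0.002, 0, 30, 0.003, 0.002, -0.2865, 0, -0.002, 0, 30, 0.003, 0.002, -0.2865, 0, -0.002, 0]
  squeeze: 40

```text
clock: 46.2
position: [0.5602, 0.2765, 0.0153]
ee_rot: [0.8, 0.6, 0.001, -0.0]
ft_force: [-0.8, -0.7, 6.6]
grip_width: 0.463
grasp_force: 41.4
```

>>> step_arm:
  commands: [30, 0, 0, 0, 0, 0, 0, 30, 0, 0, 0.02, 0, 0, 0, 30, 0, 0, 0.06, 0, 0, 0, 30, 0, 0, 0.12, 0, 0, 0, 30, 0, -0.01, 0.19, 0, 0, 0.01, 30, 0, -0.04, 0.23, 0, 0, 0.03, 30, -0.01, -0.09, 0.24, 0, 0, 0.05, 30, -0.02, -0.15, 0.24, 0, 0, 0.07, 30, -0.03, -0.22, 0.24, 0, 0, 0.09, 30, -0.04, -0.29, 0.24, 0, 0, 0.114]

```text
clock: 47.45
position: [0.535, 0.1007, 0.1587]
ee_rot: [0.68, 0.734, 0.0, -0.0]
ft_force: [0.9, -1.4, -0.9]
grip_width: 0.461
grasp_force: 40.6
```

```bash
python3 - <<'E'
from h import *
st();go([.5244,.0108,.08],4.3)
E
```

```text
t 47.45 p [0.535  0.1007 0.1587] yaw_y 4.4 z [ 0.     0.001 -1.   ] j [-0.49  0.21  0.25  1.78 -0.06  1.16 -0.15] F [ 0.9 -1.4 -0.9] w 39.4 g 40.6
shift [-0.0177 -0.1498 -0.1312] turn [-0.0002  0.0001 -0.0004]
```

>>> step_arm:
  commands: [30, -0.006, -0.05, 0, 0, 0, 0, 30, -0.012, -0.1, 0, 0, 0, 0, 30, -0.016, -0.135, 0, 0, 0, 0, 30, -0.0175, -0.148, 0, 0, 0, 0, 30, -0.0175, -0.148, -0.02, 0, 0, 0, 30, -0.0175, -0.148, -0.05, 0, 0, 0, 30, -0.0175, -0.148, -0.08, 0, 0, 0, 30, -0.0175, -0.148, -0.11, 0, 0, 0, 30, -0.0175, -0.148, -0.13, 0, 0, 0, 30, -0.0175, -0.148, -0.132, 0, 0, 0]

```text
clock: 48.7
position: [0.5242, 0.0138, 0.0775]
ee_rot: [0.68, 0.733, -0.001, -0.001]
ft_force: [-0.6, 0.1, -0.4]
grip_width: 0.461
grasp_force: 40.6
```

```bash
python3 - <<'E'
from h import *
st(); go([.5244,.0108,.0575],4.3)
E
```

```text
t 48.7 p [0.5242 0.0138 0.0775] yaw_y 4.3 z [-0.002 -0.    -1.   ] j [-0.37  0.26  0.3   1.91 -0.09  0.98  0.04] F [-0.6  0.1 -0.4] w 39.3 g 40.6
shift [ 0.0003 -0.0049 -0.0334] turn [ 0.     -0.0008  0.0001]
```

>>> step_arm:
  commands: [30, 0, -0.004, -0.008, 0, 0, 0, 30, 0, -0.004, -0.016, 0, 0, 0, 30, 0, -0.004, -0.023, 0, 0, 0, 30, 0, -0.004, -0.028, 0, 0, 0, 30, 0, -0.004, -0.031, 0, 0, 0, 30, 0, -0.004, -0.032, 0, 0, 0, 30, 0, -0.004, -0.033, 0, 0, 0, 30, 0, -0.004, -0.033, 0, 0, 0, 30, 0, -0.004, -0.033, 0, 0, 0, 30, 0, -0.004, -0.033, 0, 0, 0]

```text
clock: 49.95
position: [0.5248, 0.0108, 0.0592]
ee_rot: [0.681, 0.733, -0.0, -0.0]
ft_force: [-3.5, -0.7, 5.5]
grip_width: 0.462
grasp_force: 41.5
```

```bash
python3 - <<'E'
from h import *
st()
E
```

```text
t 49.95 p [0.5248 0.0108 0.0592] yaw_y 4.2 z [-0.001  0.    -1.   ] j [-0.37  0.29  0.29  1.93 -0.1   0.94  0.05] F [-3.5 -0.7  5.5] w 39.5 g 41.5
```

Contact is made, so I release and back up and away to the left of the case.

>>> step_arm:
  commands: [30, 0, 0, 0, 0, 0, 0, 45, 0, 0, 0, 0, 0, 0, 58, 0, 0, 0, 0, 0, 0, 58, 0, 0, 0, 0, 0, 0, 58, 0, 0, 0.01, 0, 0, 0, 58, 0, 0, 0.06, 0, 0, 0, 58, 0, 0, 0.14, 0, 0, 0, 58, 0, 0.02, 0.23, 0, 0, 0, 58, 0, 0.1, 0.3, 0, 0, 0, 58, -0.05, 0.2, 0.35, 0, 0, 0]

```text
clock: 51.2
position: [0.5005, 0.1217, 0.2664]
ee_rot: [0.681, 0.732, 0.001, 0.001]
ft_force: [0.7, 2.1, -0.8]
grip_width: 0.676
grasp_force: 0.0
```

>>> step_arm:
  commands: [58, -0.03, 0.1, 0, 0, 0, 0, 58, -0.06, 0.2, 0, 0, 0, 0, 58, -0.09, 0.3, 0, 0, 0, 0, 58, -0.1, 0.35, 0, 0, 0, 0, 58, -0.1, 0.35, 0, 0, 0, 0, 58, -0.1, 0.35, 0, 0, 0, 0, 58, -0.1, 0.35, 0, 0, 0, 0, 58, -0.1, 0.35, 0, 0, 0, 0, 58, -0.1, 0.35, 0, 0, 0, 0, 58, -0.1, 0.35, 0, 0, 0, 0]

```text
clock: 52.45
position: [0.4397, 0.3307, 0.2637]
ee_rot: [0.681, 0.733, -0.0, -0.0]
ft_force: [0.7, 0.2, -0.1]
grip_width: 0.677
grasp_force: 0.0
```

```bash
python3 - <<'E'
from h import *
st(); s,_,_=cam('scene'); t,K,E_=cam('top')
save(np.hstack([cv2.resize(s[110:310,150:370],(440,400)),cv2.resize(t[170:300,240:345],(323,400))]),'f1.png')
for k in blobs(t,(22,200,120),(32,255,255),40)[:2]: print('sander',ray(K,E_,cv2.minAreaRect(k)[0],.032).round(3))
E
```

```text
t 52.45 p [0.4397 0.3307 0.2637] yaw_y 4.2 z [-0.001  0.    -1.   ] j [-0.76  0.15  0.04  1.62 -0.01  1.38 -0.65] F [ 0.7  0.2 -0.1] w 57.8 g 0.0
sander [[ 0.693 -0.01   0.032]]
```

View pics/f1.png

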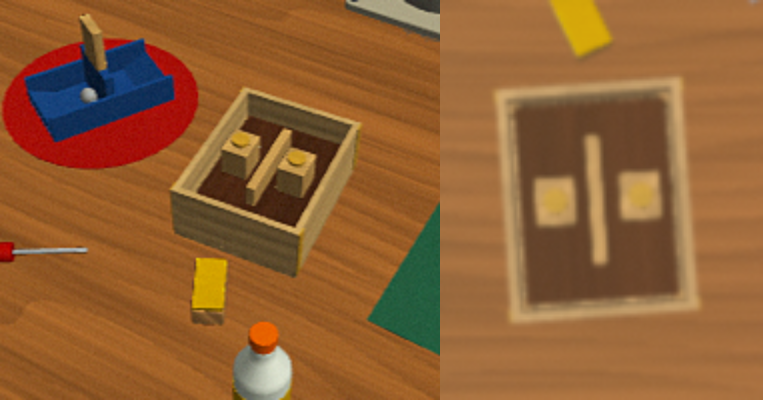

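Both blocks stand collar-up on the flat sheet, at (555,200) and (640,195) in the top view, with the rib centred at (595,200). The tote is upright on its mat and the sander is on the bench, so I'm handing in.

```bash
python3 -c "
from h import *
print(hand_in())"
```

```text
the job is handed in; nothing more can be done
None
```

I handed the job in at about 52 s of the 184 s limit, and every part of the task looked complete in the last pictures; the hand-in gave no verdict, so I don't know whether it passed.

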